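# Reassemble the food processor for chopping

## Task

The food processor has been washed; put it together on its motor base, ready for chopping, from the bottom up: first the steel bowl onto the base so that the spindle comes up through its middle sleeve, then the two-winged chopping knife down over the sleeve to the bottom of the bowl, then the lid onto the bowl, and last the pusher into the lid's feed tube, each part fully home and level before the next. Leave the slicing disc, the jar and the tin where they are.

Things in the scene. Friction and masses are not known exactly. Their poses are not given: they have to be found in the camera images.
- motor_base: Motor base, fixed: round white housing 150 mm across with dark flat top (132 mm across) at height 56 mm; white control panel with a dial at body -x, out to 98 mm. A steel spindle, 17 mm diameter, stands in the middle up to height 120 mm, tip tapered. Origin: on the axis at the underside, z up. The bowl's underside rests on the flat top, same axis.
- work_bowl: Steel bowl, 0.32 kg, 80 mm high: foot 120 mm across, rim 146 outside, 136 inside, floor 4 mm thick. In its middle an upright sleeve, 30 mm outside, 22 inside, open at both ends, from the underside up to 58 mm; goes over the spindle; grasp it from above (45 mm clear round it). Black 12 mm handle at body -x out to 100 mm. Any turn is right. Origin: on the axis at the underside, z up.
- chopping_knife: Chopping knife, 0.1 kg, upright: dark round hub 43 mm diameter (47 at foot), 69 mm high, closed on top, with a 35 mm bore 64 mm deep from below that goes over the sleeve. Two curved steel wings out to 57 mm, at body +x 9 mm up and -x 25 mm up; grasp the hub above them. Home: rests on the bowl's floor; any turn. Origin: on the axis at the underside, z up.
- lid: See-through grey lid, 0.15 kg: plate 146 mm across from z 8 to 12 mm; skirt below it, 126 mm across, goes inside the bowl's rim; upright feed tube, 50 mm outside, 42 inside, open through the plate, top at z 56, its axis 32 mm from the middle towards body +x; grasp the tube. Home: plate on the rim, origin 72 mm above the bowl's; any turn. Origin: on the plate's axis at the skirt's lower edge, z up.
- pusher: Grey pusher, 0.08 kg, upright: round stem 36.6 mm diameter, 44 mm long, chamfered foot; flange 54 mm across from 44 to 49 mm; knob 30 mm diameter from 49 to 84 mm, grasp it from above. Home: stem in the feed tube, flange on the tube's mouth, origin 12 mm above the lid's. Origin: on the axis at the stem's foot, z up.
- slicing_disc: Slicing disc, not to be used now, loose: flat round steel disc 112 mm across and 3 mm thick with a slot, and a short dark hub 43 mm in diameter, up to 29 mm height. Origin: on the axis at the underside.
- jar: Bystander, loose: glass jar of yellow food with a dark screw cap, 70 mm in diameter, 86 mm high. Origin: centre of its underside.
- tin: Bystander, loose: small food tin, 57 mm in diameter, 72 mm high. Origin: centre of its underside.
Not all that is in view belongs to the job. What is shaped like the chopping_knife but pink is not meant.

How it is judged:
By the outcome, as a careful person would: the job done as asked, in the order asked, and still so for the second after the job is handed in, with the robot touching nothing.
It also fails if it takes over 120 s, if anything falls off the work surface, if the arm or the gripper's body presses on something with over 40 N, if the wrist force passes 120 N, or if a joint passes its speed limit or range.

## Robot

A 6-joint arm with a two-finger parallel gripper is mounted at the origin on a cart in front of the work surface, level with it; the furniture and walls round the work are solid. World frame = base frame: x ahead of the robot, y to its left, z up, the work surface at z = 0. Lengths are in m, angles in degrees, forces in N, time in s.
With the tool pointing down it reaches from about 0.35 to 0.875 m from the base axis. Payload 4.2 kg.
Tool frame: the origin (TCP) lies on the centre line of the jaws, within the pads' length; the fingertips stand 25 mm ahead of it and the grasp point (between the pads) lies 6 mm ahead of it (finger_overhang is the distance from the TCP to the fingertips, in m); z points along the fingers, y is the line along which they close (so a half turn about z gives the same grasp; the last joint's range is limited). The gripper opens to 87 mm and grips with 3 to 60 N. Pads are 19 mm wide; open, the fingers measure 117 mm over their backs; the gripper's body (75 mm by 190 mm) begins 51 mm behind the grasp point.
Start: joints at [92.051, 22.042, 0.453, 0, -68.411, -14.817], TCP at [0.138, 0.61, 0.248] pointing down, gripper open.
Joint ranges: [-179.83, 179.83], [-69.29, 118.12], [-61.27, 80.66], [-181.25, 117.63], [-171.15, -9.14], [-177.46, 177.46]. Speed limits (degrees/s): [159.86, 159.86, 180, 180, 180, 180].

## Interface

Orientations are given as a 3x3 rotation matrix whose columns are the frame's x, y, z axes.
In Python, from station import sense, capture, finish_job, spot_in, tip_of, finger_overhang gives the robot as it stands. The module is installed in compiled form; this text tells all that it offers.
- The arm moves only by the tool servo_tool, never from a script. Its arguments are lists of equal length, an entry for each row: "slide": the shift along the tool's x, y, z in m, a list of three; "spin": the turn about the tool's z in degrees; "grip": the closure, from 0 (fully open) to 1 (shut). A call has exactly 5 rows; each row is the pose to reach, as a shift and turn from the pose commanded when the call began, along the tool's axes at that moment; what a row does not reach only later rows make up. A row lasts 1/12 s, in which the tool goes at most 41.7 mm and 7.16 degrees, less where a joint would pass 70% of its speed; a pose out of reach is approached as far as the arm can. A call with a gripper value outside its range is refused whole. The fingers move at their own pace and stop on an object; the grip force is fixed at half the most. Time passes only in rows, so rows that repeat a pose let the fingers close, or fill a call up. It gives the time, the measured TCP pose, the force, the opening and the grip force at its end, in the units of the state.
- sense(): the state, without advancing time (a new reading comes with each control period).
- capture(name): name is "scene" or "top" or "wrist"; returns a dict with "pixels" (480x640x3 uint8, blue, green, red), "depth" (480x640 float32, m along the optical axis (not along the pixel's ray), 0 where there is no reading), "fx", "fy", "cx", "cy" (pixels), "k1" (the pictures are not rectified: a ray, as slopes to the right and down, at radius r is drawn at 1 + k1 r^2 times it, then the intrinsics apply), "R" (3x3) and "t" (3): a world point X has camera coordinates R X + t; the wrist camera has in their place "hand_eye" (4x4, takes a point from camera to tool coordinates, whose origin is the TCP and whose axes are the flange's). Camera axes: x right, y down, z forward; pixel columns grow to the right and rows downward; lengths in m; the calibration is good to about 2 mm. A picture is of the moment at which its call begins: read the wrist's pose just before it.
- finish_job(): hands the job in; it is judged then, once.
Trained networks look in the newest picture that a camera, given by its name, has taken for a name from the list of things; names that differ only in an ending like _2 or _b are one class to them, and where a whole thing is asked for, a point or a joint stands for the part that bears it (a point fixed in the world has none). Each returns a list of dicts, best first, with "conf" (0 to 1); they miss things now and then, are a little off and sometimes report something else, mostly with a low value. They report only what shows in the picture. A call takes as long as a camera call. They do not tell look-alikes from the thing itself.
- spot_in(thing, camera): "point" ([x, y, z] in m, in world coordinates, good to about 4 mm: the middle of the surface that is visible of it).
- tip_of(thing, camera): "point" ([x, y, z] in m, in world coordinates, good to about 4 mm: a listed point, or the origin of a listed thing).
The state is a dict: "time_s": time; "joints": joint angles; "joint_velocities": joint speeds; "effort": joint torques, N m; "tcp_pos": TCP position; "ee_rot": TCP orientation; "wrist_force": force on the tool from outside, world axes, zero at the start; "moment": the same for the moment, N m; "gripper_width": opening from 0.0 (shut) to 1.0 (fully open); "gripper_force": force on a finger pad.
Only numpy, scipy, OpenCV 4.12 (cv2) and the standard library are available. Lean on these libraries where they do the work, as an engineer would, in place of code of your own. Each camera call takes 0.05 s, during which the arm holds its last target. There are 200 camera calls.

## Working session

There is one attempt and no reset: what is moved stays moved. The work goes in short steps, Python scripts to look and compute and a tool call to move; the robot and the scene stay as the last step left them, time stands still between calls to the robot, and variables do not carry over. Pictures are saved under pics/ and viewed, at most 14 in all, crops included, and the job is handed in when it is done.

Besides the shell and the picture viewer there is one more tool, called after ">>>" as name([rows], argument=value, ...), one row to a line, values as JSON. servo_tool: Moves the arm, as the interface text tells. Its arguments: {"type":"object","properties":{"slide":{"type":"array"},"spin":{"type":"array"},"grip":{"type":"array"}},"required":["slide","spin","grip"]}

```bash
mkdir -p pics
cat > h.py <<'E'
import numpy as np, cv2
from station import *
def cap(n,f=None):
    s=sense(); c=capture(n)
    if f: cv2.imwrite('pics/'+f,c['pixels'])
    if 'hand_eye' in c:
        T=np.eye(4);T[:3,:3]=s['ee_rot'];T[:3,3]=s['tcp_pos'];c['M']=T@np.array(c['hand_eye'])
    else:
        R=np.array(c['R']);M=np.eye(4);M[:3,:3]=R.T;M[:3,3]=-R.T@np.array(c['t']);c['M']=M
    return c
def cloud(c):
    v,u=np.mgrid[:480,:640].astype(float)
    xd=(u-c['cx'])/c['fx'];yd=(v-c['cy'])/c['fy'];x,y=xd.copy(),yd.copy()
    for _ in range(8):
        q=1+c['k1']*(x*x+y*y);x,y=xd/q,yd/q
    d=c['depth'];P=np.stack([x*d,y*d,d],-1)@c['M'][:3,:3].T+c['M'][:3,3]
    P[d<=0]=np.nan
    return P
def pix(c,X):
    M=np.linalg.inv(c['M']);p=M[:3,:3]@np.array(X)+M[:3,3];x,y=p[0]/p[2],p[1]/p[2];q=1+c['k1']*(x*x+y*y)
    return [round(float(c['fx']*x*q+c['cx'])),round(float(c['fy']*y*q+c['cy']))]
E
python3 - <<'E'
from h import *
s=sense();print(s['time_s'],s['tcp_pos'],np.round(s['ee_rot'],3).tolist(),s['gripper_width'],finger_overhang)
for n in('top','scene'):
    c=cap(n,n+'0.png');print(n,np.round(c['M'][:3,3],3))
    for t in 'motor_base work_bowl chopping_knife lid pusher slicing_disc jar tin'.split():
        print(t,[('T',np.round(d['point'],3).tolist(),pix(c,d['point']),round(d['conf'],2)) for d in tip_of(t,n)])
E
```

```text
0.0 [0.13797236 0.60903718 0.24647291] [[0.975, -0.221, -0.0], [-0.221, -0.975, -0.002], [0.0, 0.002, -1.0]] 0.9982392479277499 0.025
top [0.358 0.045 1.61 ]
motor_base [('T', [0.64, -0.004, -0.003], [339, 196], 0.74), ('T', [0.62, 0.214, -0.002], [265, 203], 0.68)]
work_bowl [('T', [0.651, -0.239, 0.001], [419, 193], 0.93), ('T', [0.416, -0.375, -0.001], [467, 273], 0.66)]
chopping_knife [('T', [0.417, -0.374, -0.0], [466, 273], 0.95), ('T', [0.343, -0.019, 0.001], [345, 298], 0.56)]
lid [('T', [0.433, 0.37, -0.002], [211, 266], 0.66), ('T', [0.653, -0.238, 0.002], [419, 192], 0.2)]
pusher [('T', [0.466, 0.141, 0.002], [289, 255], 0.51)]
slicing_disc [('T', [0.636, -0.005, -0.005], [340, 198], 0.68)]
jar [('T', [0.455, -0.126, 0.003], [382, 259], 0.96)]
tin [('T', [0.572, 0.419, -0.001], [195, 219], 0.67)]
scene [ 0.05  -0.852  0.947]
motor_base [('T', [0.62, 0.212, 0.001], [321, 196], 0.65)]
work_bowl [('T', [0.652, -0.239, -0.001], [421, 294], 0.81), ('T', [0.458, -0.126, -0.001], [329, 292], 0.67)]
chopping_knife [('T', [0.413, -0.373, -0.001], [366, 377], 0.83), ('T', [0.346, -0.018, 0.003], [269, 278], 0.66)]
lid [('T', [0.437, 0.367, 0.0], [245, 187], 0.94)]
pusher [('T', [0.464, 0.141, -0.001], [284, 227], 0.97)]
slicing_disc []
jar [('T', [0.456, -0.125, -0.0], [328, 292], 0.6)]
tin [('T', [0.57, 0.42, -0.001], [277, 166], 0.94)]
```

View pics/top0.png

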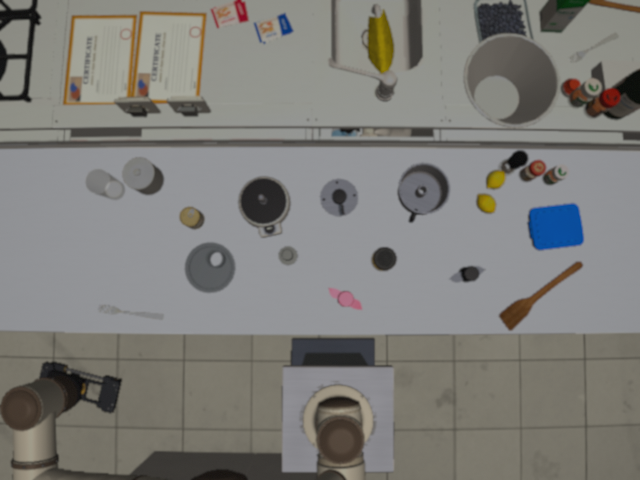

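View pics/scene0.png

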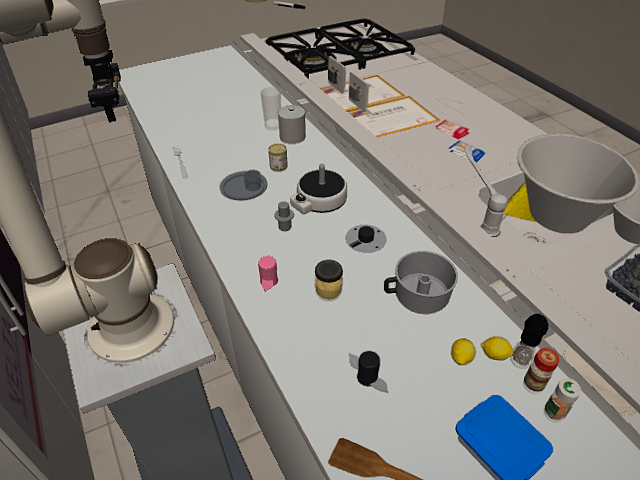

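Top view: bowl (420,190) with handle toward (411,216). Base with spindle (264,203), dial panel below it. Slicing disc (339,197), lid (210,266), pusher (288,255), jar (384,259) and tin (190,217).

Look-alikes, by top pixel:
- **Knife:** black one (469,273) against the pink one (345,298). Choose the black.
- **Bowl:** steel one (420,190) against the big one on the far counter (510,80) and the canister (142,175).
- **Base:** white housing (264,203) against the slicing disc (339,197).

Next I measure the positions and take one close crop.

Run:
```python
from h import *
G={'spindle':([.62,.213],.02,.07,.13),'basetop':([.62,.213],.075,.045,.065),'sleeve':([.651,-.239],.03,.045,.07),'rim':([.651,-.239],.08,.072,.09),'handle':([.651,-.239],.115,.03,.09),
'hub':([.415,-.374],.035,.055,.08),'wings':([.415,-.374],.07,.006,.045),'tube':([.435,.369],.08,.035,.07),'plate':([.435,.369],.09,.006,.02),'knob':([.465,.141],.03,.06,.1),'flange':([.465,.141],.04,.038,.055)}
ims={}
for n in('top','scene'):
    c=cap(n);P=cloud(c);ims[n]=c
    print(n)
    for k,(o,r,a,b) in G.items():
        d=np.hypot(P[...,0]-o[0],P[...,1]-o[1]);m=(d<r)&(P[...,2]>a)&(P[...,2]<b)
        if k in('handle',): m&=d>.08
        if k=='wings': m&=d>.03
        Q=P[m]
        if len(Q)<4: print(k,len(Q));continue
        (x,y),R=cv2.minEnclosingCircle(Q[:,:2].astype(np.float32))
        print(k,len(Q),'mean',Q.mean(0).round(4),'circ',round(x,4),round(y,4),round(R,4),'z95',np.percentile(Q[:,2],[5,95]).round(4))
a=ims['scene']['pixels'];
def z(u,v,w):return cv2.resize(a[v-w:v+w,u-w:u+w],(300,300),interpolation=cv2.INTER_CUBIC)
t=ims['top']['pixels'];
def y(u,v,w):return cv2.resize(t[v-w:v+w,u-w:u+w],(300,300),interpolation=cv2.INTER_CUBIC)
cv2.imwrite('pics/crop1.png',np.vstack([np.hstack([z(366,372,40)]),y(468,273,25)]))
```

```text
top
spindle 46 mean [0.6152 0.2138 0.107 ] circ 0.6173 0.2141 0.0093 z95 [0.0746 0.1191]
basetop 1813 mean [0.6158 0.2136 0.0539] circ 0.6178 0.2127 0.0729 z95 [0.0472 0.0599]
sleeve 53 mean [ 0.6502 -0.2378  0.0547] circ 0.6502 -0.2378 0.015 z95 [0.0466 0.0613]
rim 331 mean [ 0.6531 -0.2403  0.0782] circ 0.6484 -0.2396 0.0766 z95 [0.073  0.0838]
handle 37 mean [ 0.5667 -0.2059  0.0643] circ 0.5673 -0.2068 0.0104 z95 [0.0491 0.0733]
hub 202 mean [ 0.4119 -0.3688  0.0669] circ 0.4112 -0.3698 0.0225 z95 [0.0599 0.0735]
wings 205 mean [ 0.4108 -0.3653  0.0137] circ 0.415 -0.3734 0.0698 z95 [0.0061 0.0278]
tube 138 mean [0.4536 0.3486 0.0514] circ 0.4534 0.3481 0.0265 z95 [0.0384 0.058 ]
plate 1633 mean [0.4265 0.3714 0.0111] circ 0.4353 0.3697 0.089 z95 [0.0065 0.0167]
knob 94 mean [0.4619 0.1431 0.0818] circ 0.4621 0.1437 0.0147 z95 [0.0698 0.0876]
flange 184 mean [0.4623 0.1437 0.0476] circ 0.4627 0.1443 0.0267 z95 [0.0422 0.0528]
scene
spindle 90 mean [0.6179 0.2072 0.0963] circ 0.6179 0.2072 0.01 z95 [0.0725 0.1168]
basetop 1073 mean [0.6144 0.2007 0.0537] circ 0.6185 0.2103 0.0722 z95 [0.0474 0.0579]
sleeve 107 mean [ 0.6501 -0.2435  0.0523] circ 0.6513 -0.2435 0.0162 z95 [0.0457 0.0571]
rim 467 mean [ 0.6549 -0.2415  0.077 ] circ 0.6511 -0.2416 0.0754 z95 [0.0728 0.0805]
handle 80 mean [ 0.5657 -0.2126  0.0541] circ 0.5676 -0.2119 0.01 z95 [0.0319 0.0701]
hub 341 mean [ 0.4125 -0.3774  0.0657] circ 0.4132 -0.3737 0.0229 z95 [0.0573 0.0701]
wings 157 mean [ 0.4111 -0.3697  0.0167] circ 0.4141 -0.3744 0.0553 z95 [0.0064 0.0259]
tube 208 mean [0.4556 0.345  0.0468] circ 0.4555 0.346 0.029 z95 [0.0367 0.056 ]
plate 846 mean [0.4203 0.3605 0.0108] circ 0.4315 0.3684 0.0765 z95 [0.007  0.0146]
knob 127 mean [0.4625 0.1341 0.0763] circ 0.4654 0.1381 0.0168 z95 [0.0613 0.0842]
flange 151 mean [0.4612 0.1313 0.0477] circ 0.4644 0.1389 0.028 z95 [0.0434 0.0532]
```

View pics/crop1.png

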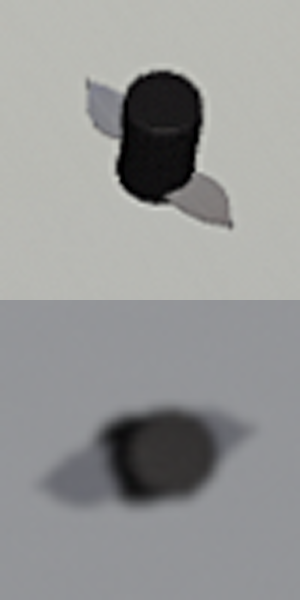

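The crop shows the black knife with its hub upright and its wings roughly along world y; the pink one is rejected. I'll go over the base and look with the wrist camera.

>>> servo_tool([
  [0.028,0.014,0],
  [0.056,0.028,0],
  [0.084,0.042,0],
  [0.112,0.056,0],
  [0.139,0.07,0],
], spin=[0,0,0,0,0], grip=[0,0,0,0,0])

```text
time_s: 1.42
tcp_pos: [0.2591, 0.5095, 0.2477]
ee_rot: [[0.975, -0.221, 0.0], [-0.221, -0.975, 0.0], [0.0, -0.0, -1.0]]
wrist_force: [-0.7, 0.9, 0.1]
gripper_width: 1.003
gripper_force: 0.0
```

>>> servo_tool([
  [0.028,0.014,0],
  [0.056,0.028,0],
  [0.084,0.042,0],
  [0.112,0.056,0],
  [0.139,0.07,0],
], spin=[0,0,0,0,0], grip=[0,0,0,0,0])

```text
time_s: 1.83
tcp_pos: [0.3793, 0.4105, 0.2478]
ee_rot: [[0.975, -0.221, 0.0], [-0.221, -0.975, 0.0], [0.0, -0.0, -1.0]]
wrist_force: [-1.2, 0.5, 0.0]
gripper_width: 1.003
gripper_force: 0.0
```

>>> servo_tool([
  [0.028,0.014,0],
  [0.056,0.028,0],
  [0.084,0.042,0],
  [0.112,0.056,0],
  [0.139,0.07,0],
], spin=[0,0,0,0,0], grip=[0,0,0,0,0])

```text
time_s: 2.25
tcp_pos: [0.4995, 0.3114, 0.2477]
ee_rot: [[0.975, -0.221, 0.0], [-0.221, -0.975, 0.0], [0.0, -0.0, -1.0]]
wrist_force: [-0.4, -0.3, -0.6]
gripper_width: 1.0
gripper_force: 0.0
```

>>> servo_tool([
  [0.02,0.01,0],
  [0.04,0.02,0],
  [0.06,0.03,0],
  [0.06,0.03,0],
  [0.06,0.03,0],
], spin=[0,0,0,0,0], grip=[0,0,0,0,0])

```text
time_s: 2.67
tcp_pos: [0.5508, 0.2693, 0.2472]
ee_rot: [[0.975, -0.223, -0.0], [-0.223, -0.975, -0.0], [-0.0, 0.0, -1.0]]
wrist_force: [-0.1, -0.3, -0.2]
gripper_width: 1.0
gripper_force: 0.0
```

Run:
```python
from h import *
s=sense();print(s['time_s'],s['tcp_pos'],np.round(s['ee_rot'],4).tolist(),np.round(s['joints'],1),s['wrist_force'])
c=cap('wrist','w1.png');print(np.round(c['hand_eye'],3).tolist(),c['fx'])
P=cloud(c);print('ctr',P[240,320],pix(c,[.617,.212,.12]),pix(c,s['tcp_pos']))
for t in('motor_base','pusher'):print(t,[(np.round(d['point'],4),pix(c,d['point']),d['conf']) for d in tip_of(t,'wrist')])
```

```text
2.6667 [0.55079233 0.26925651 0.24720582] [[0.9748, -0.2231, -0.0005], [-0.2231, -0.9748, -0.0002], [-0.0004, 0.0003, -1.0]] [ 41.2  20.9  -1.3  -0.  -67.8  36. ] [-0.14536817 -0.31177132 -0.17934627]
[[0.001, -0.967, -0.257, 0.07], [1.0, 0.001, 0.001, -0.0], [-0.0, -0.257, 0.967, -0.137], [0.0, 0.0, 0.0, 1.0]] 360.3083750533517
ctr [5.24424731e-01 2.80975431e-01 1.49257760e-04] [383, 137] [325, 321]
motor_base [(array([0.62  , 0.2129, 0.0032]), [364, 138], 0.64)]
pusher [(array([ 0.4647,  0.1403, -0.0021]), [453, 263], 0.9)]
```

View pics/w1.png

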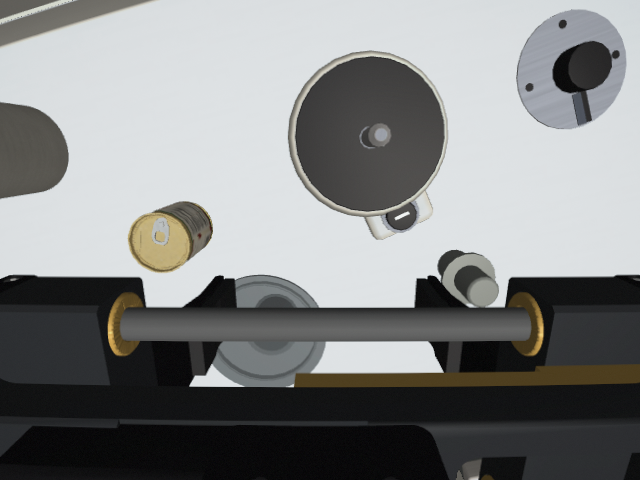

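The wrist view shows the base's dark top centred at (368,133) with the spindle tip at (379,134), the tin at (170,237), the pusher at (470,280), the slicing disc at (571,69) and part of the lid at (265,330). I'll fit circles at known heights by casting rays onto those planes.

```bash
cat >> h.py <<'E'
def onplane(c,uv,z):
    K=np.array([[c['fx'],0,c['cx']],[0,c['fy'],c['cy']],[0,0,1.]])
    p=cv2.undistortPoints(np.float64(uv).reshape(-1,1,2),K,np.array([c['k1'],0,0,0.]))[:,0]
    r=np.c_[p,np.ones(len(p))]@c['M'][:3,:3].T;o=c['M'][:3,3]
    return o+r*((z-o[2])/r[:,2:])
def circ(Q):
    A=np.c_[2*Q[:,:2],np.ones(len(Q))];b=(Q[:,:2]**2).sum(1)
    for _ in range(4):
        s=np.linalg.lstsq(A,b,rcond=None)[0];R=np.sqrt(s[2]+s[0]**2+s[1]**2)
        e=abs(np.hypot(Q[:,0]-s[0],Q[:,1]-s[1])-R);k=e<=max(2*np.median(e),1e-4);Q,A,b=Q[k],A[k],b[k]
    return np.round([s[0],s[1],R,len(Q)],4)
def edgefit(c,o,R,z,tol=.008):
    """circle of known radius: Canny edges that fall near it on plane z, refined"""
    g=cv2.cvtColor(c['pixels'],cv2.COLOR_BGR2GRAY);v,u=np.nonzero(cv2.Canny(g,40,100))
    Q=onplane(c,np.c_[u,v],z)[:,:2];from scipy.optimize import minimize
    f=lambda o:-np.exp(-((np.hypot(Q[:,0]-o[0],Q[:,1]-o[1])-R)/.0015)**2).sum()
    G=[(f((o[0]+a,o[1]+b)),o[0]+a,o[1]+b) for a in np.arange(-tol,tol+1e-6,.001) for b in np.arange(-tol,tol+1e-6,.001)]
    s=min(G);m=minimize(f,s[1:],method='Nelder-Mead');return np.round([*m.x,-m.fun],4)
def to(p):
    s=sense();d=np.array(s['ee_rot']).T@(np.array(p)-s['tcp_pos']);print('slide',np.round(d,4))
E
python3 - <<'E'
from h import *
c=cap('wrist')
print('top132',edgefit(c,(.617,.212),.066,.056)); print('housing150',edgefit(c,(.617,.212),.075,.050))
print('spindle',[edgefit(c,(.617,.212),r,.12) for r in(.0085,.006)])
P=cloud(c);d=np.hypot(P[...,0]-.617,P[...,1]-.212)
m=(d<.02)&(P[...,2]>.113);print(P[m].mean(0),m.sum())
m=(d<.064)&(abs(P[...,2]-.056)<.01);print('topz',np.median(P[m],0))
m=(np.hypot(P[...,0]-.464,P[...,1]-.141)<.03)&(P[...,2]>.078);print('knob',P[m].mean(0),m.sum())
print('knob',edgefit(c,(.464,.141),.015,.084))
to((.6,-.2,.26))
E
```

```text
top132 [6.192000e-01 2.138000e-01 5.013097e+02]
housing150 [6.132000e-01 2.194000e-01 3.003464e+02]
spindle [array([ 0.6189,  0.2189, 82.5798]), array([ 0.6213,  0.214 , 59.7861])]
[0.61942072 0.21458166 0.11716186] 374
topz [0.62044676 0.21253515 0.05549028]
knob [0.46618922 0.14387208 0.08315653] 802
knob [  0.4653   0.1437 111.8781]
slide [ 0.1526  0.4481 -0.0124]
```

>>> servo_tool([
  [0.012,0.038,0],
  [0.024,0.076,0],
  [0.036,0.114,0],
  [0.048,0.152,0],
  [0.06,0.19,0],
], spin=[0,0,0,0,0], grip=[0,0,0,0,0])

```text
time_s: 3.28
tcp_pos: [0.5662, 0.0708, 0.248]
ee_rot: [[0.976, -0.219, 0.001], [-0.219, -0.976, 0.0], [0.001, -0.0, -1.0]]
wrist_force: [0.6, 0.6, 1.0]
gripper_width: 0.996
gripper_force: 0.0
```

>>> servo_tool([
  [0.012,0.038,0],
  [0.024,0.076,0],
  [0.036,0.114,0],
  [0.048,0.152,0],
  [0.06,0.19,0],
], spin=[0,0,0,0,0], grip=[0,0,0,0,0])

```text
time_s: 3.7
tcp_pos: [0.5832, -0.1279, 0.2481]
ee_rot: [[0.976, -0.219, 0.001], [-0.219, -0.976, 0.0], [0.001, -0.0, -1.0]]
wrist_force: [0.6, 0.2, -1.1]
gripper_width: 1.002
gripper_force: 0.0
```

>>> servo_tool([
  [0.005,0.034,-0.004],
  [0.01,0.068,-0.01],
  [0.01,0.068,-0.01],
  [0.01,0.068,-0.01],
  [0.01,0.068,-0.01],
], spin=[0,0,0,0,0], grip=[0.4,0.4,0.4,0.4,0.4])

```text
time_s: 4.12
tcp_pos: [0.578, -0.1948, 0.2575]
ee_rot: [[0.975, -0.22, -0.0], [-0.22, -0.975, 0.0], [-0.0, -0.0, -1.0]]
wrist_force: [0.7, 0.2, -1.0]
gripper_width: 0.706
gripper_force: 0.0
```

Run:
```python
from h import *
s=sense();print(s['time_s'],s['tcp_pos'],np.round(s['joints'],1),s['gripper_width'])
c=cap('wrist','w2.png')
for r,z in((.068,.08),(.073,.08),(.015,.058),(.011,.058)):print(r,edgefit(c,(.6505,-.239),r,z))
P=cloud(c);d=np.hypot(P[...,0]-.6505,P[...,1]+.239)
m=(d<.02)&(abs(P[...,2]-.058)<.006);print('sleeve',P[m].mean(0),m.sum(),circ(P[m]))
print([(np.round(d['point'],4),d['conf']) for d in tip_of('work_bowl','wrist')])
```

```text
4.1167 [ 0.57795766 -0.19477056  0.2575078 ] [ -3.4  20.2  -0.9  -0.  -68.9  80.7] 0.7060999007539872
0.068 [ 6.525000e-01 -2.395000e-01  5.652297e+02]
0.073 [ 6.524000e-01 -2.394000e-01  5.709876e+02]
0.015 [  0.6523  -0.2388 130.413 ]
0.011 [ 0.6514 -0.2338 90.2344]
sleeve [ 0.65229589 -0.2392229   0.05677335] 420 [ 6.525e-01 -2.393e-01  1.250e-02  3.330e+02]
[(array([ 0.6522, -0.2375,  0.0059]), 0.84), (array([6.361e-01, 9.000e-04, 3.000e-04]), 0.32)]
```

View pics/w2.png

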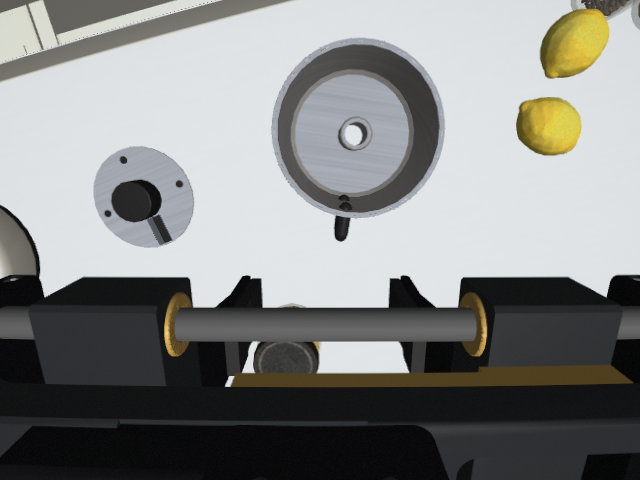

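The wrist view shows the bowl rim centred at (358,128) with its sleeve at (354,133) and handle at (341,225). The fits give the bowl axis at (0.6525,-0.2394) with sleeve top z 0.057, as it should be. I'll move over it, descend and grip the sleeve.

>>> servo_tool([
  [0.028,0.009,0],
  [0.056,0.018,0],
  [0.0825,0.027,0],
  [0.0825,0.027,0.02],
  [0.0825,0.027,0.05],
], spin=[0,0,0,0,0], grip=[0.4,0.4,0.4,0.4,0.4])

```text
time_s: 4.63
tcp_pos: [0.6558, -0.2396, 0.2096]
ee_rot: [[0.976, -0.219, 0.007], [-0.219, -0.976, -0.002], [0.007, 0.0, -1.0]]
wrist_force: [-0.3, 0.1, -0.1]
gripper_width: 0.603
gripper_force: 0.0
```

>>> servo_tool([
  [0,0,0.025],
  [0,0,0.05],
  [0,0,0.06],
  [0,0,0.06],
  [0,0,0.06],
], spin=[0,0,0,0,0], grip=[0.4,0.4,0.4,0.4,0.4])

```text
time_s: 5.05
tcp_pos: [0.6532, -0.2394, 0.1481]
ee_rot: [[0.976, -0.219, 0.0], [-0.219, -0.976, -0.001], [0.0, 0.001, -1.0]]
wrist_force: [-0.4, -0.1, 0.6]
gripper_width: 0.601
gripper_force: 0.0
```

```bash
python3 -c "
from h import *
s=sense();print(s['tcp_pos'],s['gripper_width']);to((.6525,-.2394,.050))"
```

```text
[ 0.65319122 -0.23938829  0.14810278] 0.6006073213375276
slide [-0.0007  0.0001  0.0981]
```

>>> servo_tool([
  [0,0,0.02],
  [0,0,0.045],
  [0,0,0.07],
  [0,0,0.09],
  [0,0,0.098],
], spin=[0,0,0,0,0], grip=[0.4,0.4,0.4,0.4,0.4])

```text
time_s: 5.47
tcp_pos: [0.6524, -0.2397, 0.0487]
ee_rot: [[0.975, -0.221, -0.001], [-0.221, -0.975, 0.0], [-0.001, -0.0, -1.0]]
wrist_force: [-0.7, -0.2, -1.7]
gripper_width: 0.599
gripper_force: 0.0
```

>>> servo_tool([
  [0,0,0],
  [0,0,0],
  [0,0,0],
  [0,0,0],
  [0,0,0],
], spin=[0,0,0,0,0], grip=[1,1,1,1,1])

```text
time_s: 5.88
tcp_pos: [0.6537, -0.2403, 0.0517]
ee_rot: [[0.975, -0.221, 0.004], [-0.221, -0.975, -0.001], [0.004, -0.0, -1.0]]
wrist_force: [-0.5, 0.9, 2.8]
gripper_width: 0.333
gripper_force: 30.0
```

>>> servo_tool([
  [0,0,0],
  [0,0,0],
  [0,0,-0.005],
  [0,0,-0.01],
  [0,0,-0.02],
], spin=[0,0,0,0,0], grip=[1,1,1,1,1])

```text
time_s: 6.3
tcp_pos: [0.6509, -0.2398, 0.0679]
ee_rot: [[0.975, -0.222, -0.005], [-0.222, -0.975, 0.001], [-0.005, -0.0, -1.0]]
wrist_force: [-0.3, -0.0, -2.4]
gripper_width: 0.336
gripper_force: 30.0
```

```bash
python3 -c "
from h import *
s=sense();print(s['tcp_pos'],s['gripper_width'],s['moment']);to((.6525,-.2394,.2))"
```

```text
[ 0.65091441 -0.23980747  0.06788604] 0.33574885969858803 [-8.48780820e-05 -4.42991704e-02  8.74360857e-02]
slide [ 0.0008 -0.0008 -0.1321]
```

>>> servo_tool([
  [0,0,-0.025],
  [0,0,-0.055],
  [0,0,-0.085],
  [0,0,-0.115],
  [0,0,-0.14],
], spin=[0,0,0,0,0], grip=[1,1,1,1,1])

```text
time_s: 6.72
tcp_pos: [0.6525, -0.2403, 0.2123]
ee_rot: [[0.975, -0.221, 0.001], [-0.221, -0.975, -0.0], [0.001, 0.0, -1.0]]
wrist_force: [-0.2, -1.0, -2.2]
gripper_width: 0.332
gripper_force: 30.0
```

>>> servo_tool([
  [-0.004,-0.013,0],
  [-0.011,-0.037,0],
  [-0.02,-0.067,0],
  [-0.03,-0.1,0],
  [-0.04,-0.133,0],
], spin=[0,0,0,0,0], grip=[1,1,1,1,1])

```text
time_s: 7.13
tcp_pos: [0.6417, -0.1002, 0.2086]
ee_rot: [[0.975, -0.222, -0.002], [-0.222, -0.975, 0.0], [-0.002, -0.0, -1.0]]
wrist_force: [0.3, 0.6, -2.5]
gripper_width: 0.333
gripper_force: 30.0
```

>>> servo_tool([
  [-0.01,-0.033,0],
  [-0.02,-0.066,0],
  [-0.03,-0.099,0],
  [-0.04,-0.132,0],
  [-0.05,-0.165,0],
], spin=[0,0,0,0,0], grip=[1,1,1,1,1])

```text
time_s: 7.55
tcp_pos: [0.6293, 0.0722, 0.2088]
ee_rot: [[0.975, -0.221, -0.002], [-0.221, -0.975, -0.0], [-0.002, 0.001, -1.0]]
wrist_force: [-0.0, 0.4, -2.4]
gripper_width: 0.334
gripper_force: 30.0
```

>>> servo_tool([
  [-0.01,-0.033,0],
  [-0.02,-0.064,0],
  [-0.03,-0.094,0],
  [-0.038,-0.12,0],
  [-0.042,-0.135,0],
], spin=[0,0,0,0,0], grip=[1,1,1,1,1])

```text
time_s: 7.97
tcp_pos: [0.6182, 0.2144, 0.2087]
ee_rot: [[0.976, -0.218, -0.001], [-0.218, -0.976, 0.0], [-0.001, 0.0, -1.0]]
wrist_force: [0.0, -0.5, -2.4]
gripper_width: 0.334
gripper_force: 30.0
```

>>> servo_tool([
  [0,0,0],
  [0,0,0],
  [0,0,0],
  [0,0,0],
  [0,0,0],
], spin=[0,0,0,0,0], grip=[1,1,1,1,1])

```text
time_s: 8.38
tcp_pos: [0.6196, 0.21, 0.2095]
ee_rot: [[0.975, -0.223, -0.0], [-0.223, -0.975, -0.0], [-0.0, 0.0, -1.0]]
wrist_force: [-0.6, -0.2, -2.8]
gripper_width: 0.333
gripper_force: 30.0
```

Run:
```python
from h import *
s=sense();print(s['tcp_pos'],s['gripper_width'],np.round(s['ee_rot'],4).tolist());to((.6193,.2142,s['tcp_pos'][2]))
c=cap('scene','s1.png');cv2.imwrite('pics/s1c.png',cv2.resize(c['pixels'][90:240,240:400],None,fx=4,fy=4))
c=cap('wrist','w3.png');z0=s['tcp_pos'][2]-.050
for r,z in((.068,.08),(.073,.08)):print(r,edgefit(c,s['tcp_pos'][:2],r,z0+z,.01))
```

```text
[0.61958956 0.21001535 0.20953451] 0.3332211283405987 [[0.9749, -0.2226, -0.0003], [-0.2226, -0.9749, -0.0002], [-0.0002, 0.0002, -1.0]]
slide [-0.0012 -0.004  -0.    ]
0.068 [6.235000e-01 2.094000e-01 7.533127e+02]
0.073 [6.178000e-01 2.108000e-01 8.021633e+02]
```

View pics/s1c.png

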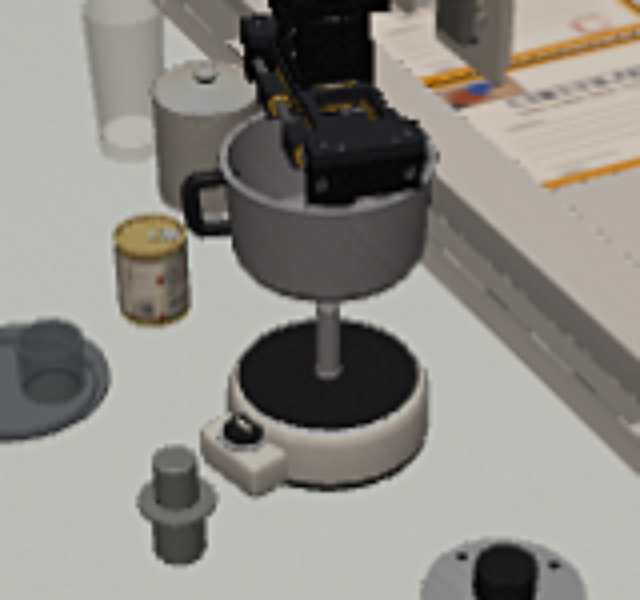

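The scene crop shows the bowl hanging level over the base, with the spindle at (328,330) below its middle. I'll correct by 4 mm and lower it.

>>> servo_tool([
  [-0.001,-0.004,0],
  [-0.001,-0.004,0],
  [-0.001,-0.004,0],
  [-0.001,-0.004,0.01],
  [-0.001,-0.004,0.025],
], spin=[0,0,0,0,0], grip=[1,1,1,1,1])

```text
time_s: 8.9
tcp_pos: [0.6203, 0.216, 0.1857]
ee_rot: [[0.975, -0.221, 0.004], [-0.221, -0.975, 0.002], [0.003, -0.003, -1.0]]
wrist_force: [1.0, 0.4, -3.0]
gripper_width: 0.331
gripper_force: 30.0
```

>>> servo_tool([
  [0,0,0.008],
  [0,0,0.016],
  [0,0,0.022],
  [0,0,0.028],
  [0,0,0.03],
], spin=[0,0,0,0,0], grip=[1,1,1,1,1])

```text
time_s: 9.32
tcp_pos: [0.6191, 0.2153, 0.1534]
ee_rot: [[0.975, -0.221, -0.001], [-0.221, -0.975, -0.001], [-0.001, 0.001, -1.0]]
wrist_force: [-0.5, -0.1, -3.1]
gripper_width: 0.333
gripper_force: 30.0
```

>>> servo_tool([
  [0,0.001,0.008],
  [0,0.001,0.016],
  [0,0.001,0.024],
  [0,0.001,0.032],
  [0,0.001,0.036],
], spin=[0,0,0,0,0], grip=[1,1,1,1,1])

```text
time_s: 9.73
tcp_pos: [0.6185, 0.2141, 0.1168]
ee_rot: [[0.975, -0.221, -0.002], [-0.221, -0.975, -0.001], [-0.002, 0.001, -1.0]]
wrist_force: [-0.4, -0.7, -2.0]
gripper_width: 0.334
gripper_force: 30.0
```

>>> servo_tool([
  [0,0,0.003],
  [0,0,0.006],
  [0,0,0.008],
  [0,0,0.009],
  [0,0,0.009],
], spin=[0,0,0,0,0], grip=[1,1,1,1,1])

```text
time_s: 10.15
tcp_pos: [0.6192, 0.2145, 0.1095]
ee_rot: [[0.975, -0.221, 0.0], [-0.221, -0.975, -0.0], [0.0, -0.0, -1.0]]
wrist_force: [0.7, 0.3, -2.8]
gripper_width: 0.334
gripper_force: 30.0
```

>>> servo_tool([
  [0,0,0.001],
  [0,0,0.002],
  [0,0,0.003],
  [0,0,0.003],
  [0,0,0.003],
], spin=[0,0,0,0,0], grip=[1,1,1,1,1])

```text
time_s: 10.57
tcp_pos: [0.6194, 0.2146, 0.1076]
ee_rot: [[0.975, -0.221, 0.001], [-0.221, -0.975, 0.0], [0.001, -0.001, -1.0]]
wrist_force: [-2.4, -0.7, 3.5]
gripper_width: 0.329
gripper_force: 30.0
```

>>> servo_tool([
  [0,0,0.001],
  [0,0,0.001],
  [0,0,0.001],
  [0,0,0.001],
  [0,0,0.001],
], spin=[0,0,0,0,0], grip=[1,1,1,1,1])

```text
time_s: 10.98
tcp_pos: [0.6194, 0.2146, 0.1076]
ee_rot: [[0.975, -0.22, 0.001], [-0.22, -0.975, 0.0], [0.001, -0.001, -1.0]]
wrist_force: [-3.9, -1.0, 8.0]
gripper_width: 0.332
gripper_force: 30.0
```

Contact at the right height (8 N). I'll release, rise and check.

>>> servo_tool([
  [0,0,0],
  [0,0,0],
  [0,0,0],
  [0,0,0],
  [0,0,0],
], spin=[0,0,0,0,0], grip=[0.4,0.4,0.4,0.4,0.4])

```text
time_s: 11.4
tcp_pos: [0.6192, 0.2145, 0.1051]
ee_rot: [[0.975, -0.221, -0.0], [-0.221, -0.975, -0.0], [-0.0, 0.0, -1.0]]
wrist_force: [0.3, 1.1, 0.3]
gripper_width: 0.575
gripper_force: 0.0
```

>>> servo_tool([
  [0,0,-0.01],
  [0,0,-0.04],
  [0,0,-0.075],
  [0,0,-0.11],
  [0,0,-0.15],
], spin=[0,0,0,0,0], grip=[0.4,0.4,0.4,0.4,0.4])

```text
time_s: 11.82
tcp_pos: [0.6186, 0.2141, 0.2568]
ee_rot: [[0.975, -0.221, -0.002], [-0.221, -0.975, -0.001], [-0.001, 0.001, -1.0]]
wrist_force: [0.4, 0.6, -1.0]
gripper_width: 0.601
gripper_force: 0.0
```

>>> servo_tool([
  [-0.03,0,-0.01],
  [-0.06,0,-0.03],
  [-0.08,0,-0.05],
  [-0.08,0,-0.05],
  [-0.08,0,-0.05],
], spin=[0,0,0,0,0], grip=[0.4,0.4,0.4,0.4,0.4])

```text
time_s: 12.23
tcp_pos: [0.5408, 0.2327, 0.3084]
ee_rot: [[0.976, -0.219, 0.004], [-0.219, -0.976, 0.003], [0.003, -0.004, -1.0]]
wrist_force: [0.5, 0.2, -0.7]
gripper_width: 0.601
gripper_force: 0.0
```

```bash
cat >> h.py <<'E'
def plane(P,o,r0,r1,z,t=.006):
    d=np.hypot(P[...,0]-o[0],P[...,1]-o[1]);Q=P[(d>r0)&(d<r1)&(abs(P[...,2]-z)<t)]
    a=np.linalg.lstsq(np.c_[Q[:,:2]-o,np.ones(len(Q))],Q[:,2],rcond=None)[0]
    print('plane z',a[2].round(4),'tilt deg',np.degrees(a[:2]).round(2),'n',len(Q))
E
python3 - <<'E'
from h import *
s=sense();print(s['tcp_pos'])
c=cap('wrist','w4.png');P=cloud(c)
for r,z in((.068,.136),(.073,.136),(.015,.114)):print(r,edgefit(c,(.6193,.2142),r,z))
plane(P,[.6193,.2142],.065,.075,.136)
plane(P,[.6193,.2142],.02,.055,.06)
to((.36,-.36,.28))
E
```

```text
[0.54082648 0.23272754 0.30844783]
0.068 [6.180000e-01 2.150000e-01 5.702547e+02]
0.073 [6.178000e-01 2.151000e-01 5.888851e+02]
0.015 [  0.618   0.215 134.186]
plane z 0.1348 tilt deg [-0.06 -0.03] n 4284
plane z 0.0595 tilt deg [-0.   -0.03] n 8012
slide [-0.0459  0.6177  0.0255]
```

View pics/w4.png

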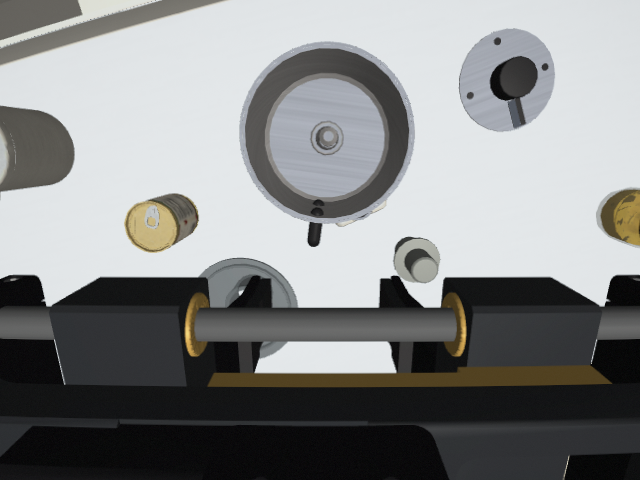

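The wrist view shows the bowl home on the base, with the spindle tip in its sleeve at (327,137); the fits give it level with rim z 0.135 and floor 0.0595. Now the knife.

>>> servo_tool([
  [-0.003,0.038,0],
  [-0.006,0.078,0],
  [-0.01,0.118,0],
  [-0.013,0.158,0],
  [-0.016,0.198,0],
], spin=[0,0,0,0,0], grip=[0.2,0.2,0.2,0.2,0.2])

```text
time_s: 12.7
tcp_pos: [0.481, 0.0406, 0.3042]
ee_rot: [[0.975, -0.221, -0.003], [-0.221, -0.975, -0.001], [-0.002, 0.002, -1.0]]
wrist_force: [-0.5, -1.3, 1.1]
gripper_width: 0.788
gripper_force: 0.0
```

>>> servo_tool([
  [-0.003,0.038,0],
  [-0.006,0.078,0],
  [-0.01,0.118,0],
  [-0.013,0.158,0],
  [-0.016,0.198,0],
], spin=[0,0,0,0,0], grip=[0.2,0.2,0.2,0.2,0.2])

```text
time_s: 13.12
tcp_pos: [0.4214, -0.149, 0.3046]
ee_rot: [[0.975, -0.221, -0.002], [-0.221, -0.975, 0.0], [-0.002, 0.0, -1.0]]
wrist_force: [0.7, 0.4, -0.3]
gripper_width: 0.799
gripper_force: 0.0
```

>>> servo_tool([
  [-0.003,0.038,0.01],
  [-0.006,0.078,0.02],
  [-0.01,0.118,0.03],
  [-0.013,0.158,0.04],
  [-0.016,0.198,0.05],
], spin=[0,0,0,0,0], grip=[0.2,0.2,0.2,0.2,0.2])

```text
time_s: 13.53
tcp_pos: [0.3617, -0.3388, 0.254]
ee_rot: [[0.975, -0.222, -0.002], [-0.222, -0.975, 0.001], [-0.002, -0.001, -1.0]]
wrist_force: [0.3, 0.4, -0.1]
gripper_width: 0.798
gripper_force: 0.0
```

>>> servo_tool([
  [0,0.01,0],
  [0,0.02,0],
  [0,0.02,0],
  [0,0.02,0],
  [0,0.02,0],
], spin=[0,0,0,0,0], grip=[0.2,0.2,0.2,0.2,0.2])

```text
time_s: 13.95
tcp_pos: [0.3592, -0.3554, 0.2558]
ee_rot: [[0.976, -0.22, 0.0], [-0.22, -0.976, -0.0], [0.0, -0.0, -1.0]]
wrist_force: [0.4, 0.8, 0.5]
gripper_width: 0.797
gripper_force: 0.0
```

Run:
```python
from h import *
s=sense();print(s['tcp_pos'],s['gripper_width'],np.round(s['joints'],1))
c=cap('wrist','w5.png');P=cloud(c)
print([(np.round(d['point'],4),d['conf'],pix(c,d['point'])) for d in tip_of('chopping_knife','wrist')])
print('top',edgefit(c,(.413,-.372),.0215,.069))
d=np.hypot(P[...,0]-.413,P[...,1]+.372);m=(d<.04)&(P[...,2]>.063)&(P[...,2]<.08);print(P[m].mean(0),m.sum(),cv2.minEnclosingCircle(P[m][:,:2].astype(np.float32)))
```

```text
[ 0.35919402 -0.35536318  0.25575088] 0.7969018249879576 [-26.3  10.  -15.3  -0.  -64.8 103.6]
[(array([ 0.4164, -0.3705,  0.0013]), 0.88, [327, 158]), (array([ 0.3476, -0.0221, -0.0018]), 0.85, [54, 284])]
top [  0.4141  -0.372  165.3489]
[ 0.41434685 -0.37251002  0.06824782] 1852 ((0.41425809264183044, -0.3725266754627228), 0.022197673097252846)
```

View pics/w5.png

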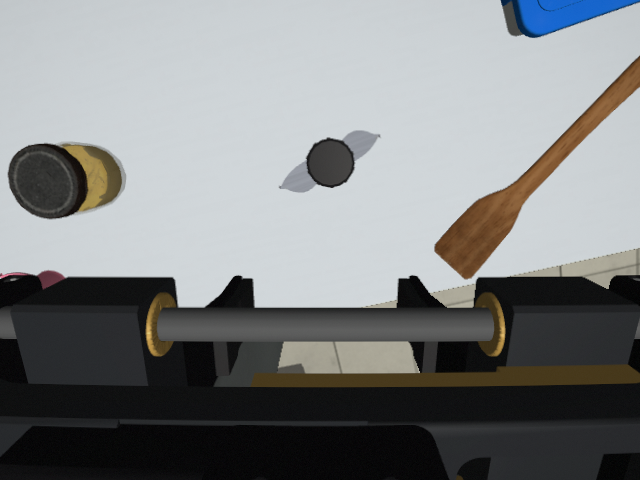

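The wrist view shows the black knife's hub top at (330,162), its wings along a diagonal, and the jar at (48,180). The axis is (0.4142,-0.3723) and the top z 0.068, as it should be. I'll grasp it above the wings.

>>> servo_tool([
  [0.028,0.002,0],
  [0.057,0.004,0],
  [0.057,0.004,0.03],
  [0.057,0.004,0.065],
  [0.057,0.004,0.1],
], spin=[0,0,0,0,0], grip=[0.2,0.2,0.2,0.2,0.2])

```text
time_s: 14.47
tcp_pos: [0.4149, -0.3717, 0.1555]
ee_rot: [[0.976, -0.219, 0.003], [-0.219, -0.976, -0.001], [0.003, 0.001, -1.0]]
wrist_force: [0.1, 0.3, -0.2]
gripper_width: 0.801
gripper_force: 0.0
```

>>> servo_tool([
  [0,0,0.01],
  [0,0,0.015],
  [0,0,0.015],
  [0,0,0.015],
  [0,0,0.015],
], spin=[0,0,0,0,0], grip=[0.2,0.2,0.2,0.2,0.2])

```text
time_s: 14.88
tcp_pos: [0.4147, -0.3732, 0.1429]
ee_rot: [[0.975, -0.22, 0.004], [-0.22, -0.975, -0.002], [0.004, 0.002, -1.0]]
wrist_force: [-0.2, -0.5, 0.0]
gripper_width: 0.801
gripper_force: 0.0
```

```bash
python3 -c "
from h import *
s=sense();print(s['tcp_pos'],s['gripper_width']);to((.4142,-.3723,.062))"
```

```text
[ 0.41473171 -0.37319307  0.14291601] 0.8006730588261808
slide [-0.0011 -0.0009  0.0809]
```

>>> servo_tool([
  [0,-0.001,0.02],
  [0,-0.001,0.04],
  [0,-0.001,0.06],
  [0,-0.001,0.075],
  [0,-0.001,0.08],
], spin=[0,0,0,0,0], grip=[0.2,0.2,0.2,0.2,0.2])

```text
time_s: 15.3
tcp_pos: [0.4133, -0.3714, 0.0599]
ee_rot: [[0.975, -0.221, -0.001], [-0.221, -0.975, 0.001], [-0.001, -0.0, -1.0]]
wrist_force: [0.5, -0.5, -0.3]
gripper_width: 0.8
gripper_force: 0.0
```

>>> servo_tool([
  [0,0,0],
  [0,0,0],
  [0,0,0],
  [0,0,0],
  [0,0,0],
], spin=[0,0,0,0,0], grip=[1,1,1,1,1])

```text
time_s: 15.72
tcp_pos: [0.4142, -0.3719, 0.0617]
ee_rot: [[0.975, -0.221, 0.002], [-0.221, -0.975, -0.001], [0.002, 0.001, -1.0]]
wrist_force: [0.8, 0.3, 2.0]
gripper_width: 0.51
gripper_force: 7.4
```

>>> servo_tool([
  [0,0,0],
  [0,0,0],
  [0,0,-0.01],
  [0,0,-0.025],
  [0,0,-0.05],
], spin=[0,0,0,0,0], grip=[1,1,1,1,1])

```text
time_s: 16.13
tcp_pos: [0.4117, -0.3704, 0.1089]
ee_rot: [[0.975, -0.222, -0.006], [-0.222, -0.975, 0.004], [-0.006, -0.002, -1.0]]
wrist_force: [0.5, 0.3, -1.8]
gripper_width: 0.499
gripper_force: 30.0
```

>>> servo_tool([
  [0,0,-0.03],
  [0,0,-0.07],
  [0,0,-0.105],
  [0,0,-0.14],
  [0,0,-0.17],
], spin=[0,0,0,0,0], grip=[1,1,1,1,1])

```text
time_s: 16.55
tcp_pos: [0.4132, -0.3714, 0.2835]
ee_rot: [[0.975, -0.221, 0.001], [-0.221, -0.975, -0.001], [0.002, 0.0, -1.0]]
wrist_force: [-0.3, -0.2, -1.1]
gripper_width: 0.496
gripper_force: 30.0
```

```bash
python3 -c "
from h import *
s=sense();print(s['tcp_pos'],s['gripper_width']);to((.6187,.2147,.28))"
```

```text
[ 0.41319026 -0.37138855  0.283475  ] 0.49641685752920844
slide [ 0.0709 -0.617   0.0034]
```

>>> servo_tool([
  [0.002,-0.015,0],
  [0.006,-0.05,0],
  [0.01,-0.09,0],
  [0.015,-0.13,0],
  [0.02,-0.17,0],
], spin=[0,0,0,0,0], grip=[1,1,1,1,1])

```text
time_s: 16.97
tcp_pos: [0.4701, -0.2085, 0.2807]
ee_rot: [[0.975, -0.222, -0.001], [-0.222, -0.975, 0.001], [-0.001, -0.001, -1.0]]
wrist_force: [0.6, 0.0, -1.3]
gripper_width: 0.497
gripper_force: 30.0
```

>>> servo_tool([
  [0.005,-0.04,0],
  [0.009,-0.08,0],
  [0.014,-0.12,0],
  [0.018,-0.16,0],
  [0.023,-0.2,0],
], spin=[0,0,0,0,0], grip=[1,1,1,1,1])

```text
time_s: 17.38
tcp_pos: [0.5367, -0.0182, 0.2808]
ee_rot: [[0.975, -0.221, -0.001], [-0.221, -0.975, 0.0], [-0.001, -0.0, -1.0]]
wrist_force: [1.6, -1.4, -0.4]
gripper_width: 0.501
gripper_force: 30.0
```

>>> servo_tool([
  [0.005,-0.04,0],
  [0.009,-0.08,0],
  [0.014,-0.12,0],
  [0.018,-0.155,0],
  [0.021,-0.185,0],
], spin=[0,0,0,0,0], grip=[1,1,1,1,1])

```text
time_s: 17.8
tcp_pos: [0.5985, 0.158, 0.2802]
ee_rot: [[0.976, -0.22, -0.001], [-0.22, -0.976, 0.0], [-0.001, 0.0, -1.0]]
wrist_force: [0.9, 0.2, -1.2]
gripper_width: 0.5
gripper_force: 30.0
```

>>> servo_tool([
  [0.003,-0.025,0],
  [0.006,-0.045,0],
  [0.007,-0.06,0],
  [0.007,-0.062,0],
  [0.007,-0.062,0],
], spin=[0,0,0,0,0], grip=[1,1,1,1,1])

```text
time_s: 18.22
tcp_pos: [0.6188, 0.2149, 0.2799]
ee_rot: [[0.975, -0.22, -0.002], [-0.22, -0.975, -0.001], [-0.001, 0.001, -1.0]]
wrist_force: [0.4, -0.1, -1.2]
gripper_width: 0.497
gripper_force: 30.0
```

>>> servo_tool([
  [0,0,0],
  [0,0,0],
  [0,0,0],
  [0,0,0],
  [0,0,0],
], spin=[0,0,0,0,0], grip=[1,1,1,1,1])

```text
time_s: 18.63
tcp_pos: [0.6191, 0.2138, 0.2809]
ee_rot: [[0.975, -0.222, 0.0], [-0.222, -0.975, 0.0], [0.0, -0.0, -1.0]]
wrist_force: [-0.7, 0.4, -1.2]
gripper_width: 0.498
gripper_force: 30.0
```

Run:
```python
from h import *
s=sense();print(s['tcp_pos'],s['gripper_width']);to((.6187,.2147,.28))
c=cap('scene');cv2.imwrite('pics/s2c.png',cv2.resize(c['pixels'][60:210,240:400],None,fx=4,fy=4))
```

```text
[0.6191037  0.21383077 0.28090194] 0.49761814960293843
slide [-0.0006 -0.0008  0.0009]
```

View pics/s2c.png

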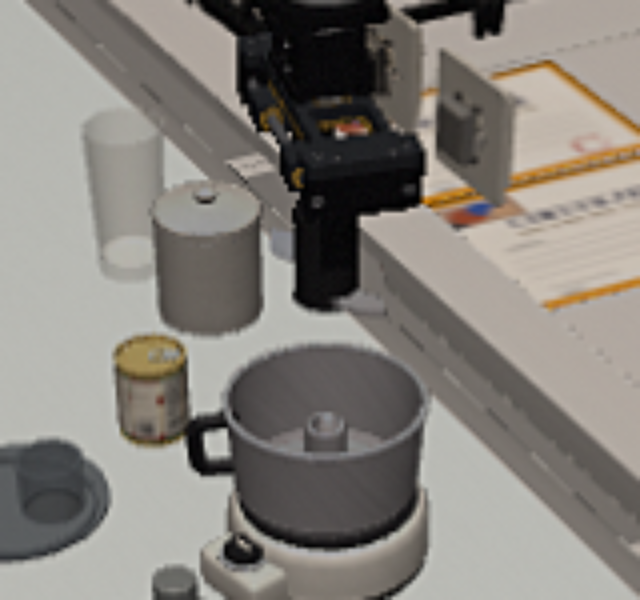

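The crop shows the knife held upright over the seated bowl, above the sleeve at (325,430). Lowering.

>>> servo_tool([
  [0,-0.001,0.015],
  [0,-0.001,0.04],
  [0,-0.001,0.065],
  [0,-0.001,0.085],
  [0,-0.001,0.09],
], spin=[0,0,0,0,0], grip=[1,1,1,1,1])

```text
time_s: 19.1
tcp_pos: [0.6173, 0.2144, 0.1863]
ee_rot: [[0.975, -0.222, -0.007], [-0.222, -0.975, -0.003], [-0.006, 0.004, -1.0]]
wrist_force: [-0.1, -1.0, -2.6]
gripper_width: 0.499
gripper_force: 30.0
```

>>> servo_tool([
  [0,0,0.006],
  [0,0,0.012],
  [0,0,0.018],
  [0,0,0.024],
  [0,0,0.028],
], spin=[0,0,0,0,0], grip=[1,1,1,1,1])

```text
time_s: 19.52
tcp_pos: [0.6195, 0.2155, 0.1625]
ee_rot: [[0.975, -0.221, 0.0], [-0.221, -0.975, 0.0], [0.0, -0.001, -1.0]]
wrist_force: [0.5, -0.2, -1.5]
gripper_width: 0.495
gripper_force: 30.0
```

>>> servo_tool([
  [0,0,0.008],
  [0,0,0.016],
  [0,0,0.024],
  [0,0,0.032],
  [0,0,0.035],
], spin=[0,0,0,0,0], grip=[1,1,1,1,1])

```text
time_s: 19.93
tcp_pos: [0.6186, 0.2151, 0.1255]
ee_rot: [[0.975, -0.221, -0.003], [-0.221, -0.975, -0.001], [-0.002, 0.002, -1.0]]
wrist_force: [-0.3, 0.2, -1.2]
gripper_width: 0.497
gripper_force: 30.0
```

>>> servo_tool([
  [0,0,0.002],
  [0,0,0.004],
  [0,0,0.004],
  [0,0,0.004],
  [0,0,0.004],
], spin=[0,0,0,0,0], grip=[1,1,1,1,1])

```text
time_s: 20.35
tcp_pos: [0.6196, 0.2156, 0.124]
ee_rot: [[0.975, -0.221, 0.001], [-0.221, -0.975, 0.0], [0.001, -0.001, -1.0]]
wrist_force: [-0.2, 0.7, -1.5]
gripper_width: 0.498
gripper_force: 30.0
```

>>> servo_tool([
  [0,0,0.001],
  [0,0,0.002],
  [0,0,0.002],
  [0,0,0.002],
  [0,0,0.002],
], spin=[0,0,0,0,0], grip=[1,1,1,1,1])

```text
time_s: 20.77
tcp_pos: [0.6195, 0.2156, 0.1218]
ee_rot: [[0.975, -0.221, 0.0], [-0.221, -0.975, 0.0], [0.0, -0.0, -1.0]]
wrist_force: [-0.2, 0.4, -0.7]
gripper_width: 0.497
gripper_force: 30.0
```

>>> servo_tool([
  [0,0,0.001],
  [0,0,0.001],
  [0,0,0.001],
  [0,0,0.001],
  [0,0,0.001],
], spin=[0,0,0,0,0], grip=[1,1,1,1,1])

```text
time_s: 21.18
tcp_pos: [0.6196, 0.2155, 0.1217]
ee_rot: [[0.975, -0.221, 0.001], [-0.221, -0.975, 0.0], [0.001, -0.0, -1.0]]
wrist_force: [-2.3, -0.6, 5.8]
gripper_width: 0.497
gripper_force: 30.0
```

Contact at the floor height. I'll release, rise and check.

>>> servo_tool([
  [0,0,0],
  [0,0,0],
  [0,0,0],
  [0,0,0],
  [0,0,0],
], spin=[0,0,0,0,0], grip=[0.25,0.25,0.25,0.25,0.25])

```text
time_s: 21.6
tcp_pos: [0.6193, 0.2153, 0.1201]
ee_rot: [[0.975, -0.221, -0.0], [-0.221, -0.975, -0.0], [-0.0, 0.0, -1.0]]
wrist_force: [0.4, -0.2, -0.1]
gripper_width: 0.734
gripper_force: 0.0
```

>>> servo_tool([
  [0,0,-0.01],
  [0,0,-0.035],
  [0,0,-0.07],
  [0,0,-0.1],
  [0,0,-0.13],
], spin=[0,0,0,0,0], grip=[0.25,0.25,0.25,0.25,0.25])

```text
time_s: 22.02
tcp_pos: [0.6194, 0.2154, 0.2531]
ee_rot: [[0.975, -0.221, 0.001], [-0.221, -0.975, 0.0], [0.001, -0.001, -1.0]]
wrist_force: [-0.5, -0.4, 0.5]
gripper_width: 0.751
gripper_force: 0.0
```

>>> servo_tool([
  [-0.03,0,-0.015],
  [-0.06,0,-0.03],
  [-0.08,0,-0.055],
  [-0.08,0,-0.055],
  [-0.08,0,-0.055],
], spin=[0,0,0,0,0], grip=[0,0,0,0,0])

```text
time_s: 22.43
tcp_pos: [0.5411, 0.2338, 0.3088]
ee_rot: [[0.976, -0.219, 0.005], [-0.219, -0.976, 0.003], [0.004, -0.004, -1.0]]
wrist_force: [-0.1, 1.6, -0.7]
gripper_width: 0.981
gripper_force: 0.0
```

Run:
```python
from h import *
s=sense();print(s['tcp_pos'])
c=cap('wrist','w6.png');P=cloud(c)
print('hub',edgefit(c,(.619,.215),.0215,.129));plane(P,[.619,.215],0,.018,.129)
print('rim',edgefit(c,(.619,.215),.068,.136),edgefit(c,(.619,.215),.073,.136));plane(P,[.6193,.2142],.065,.075,.136)
to((.38,.36,.25))
```

```text
[0.54109982 0.23377434 0.3088282 ]
hub [  0.619    0.2158 171.9346]
plane z 0.1284 tilt deg [-0.04  0.15] n 1461
rim [6.180000e-01 2.150000e-01 5.747262e+02] [6.17800e-01 2.15100e-01 5.86662e+02]
plane z 0.1348 tilt deg [-0.05 -0.01] n 4260
slide [-0.1852 -0.0879  0.0568]
```

View pics/w6.png

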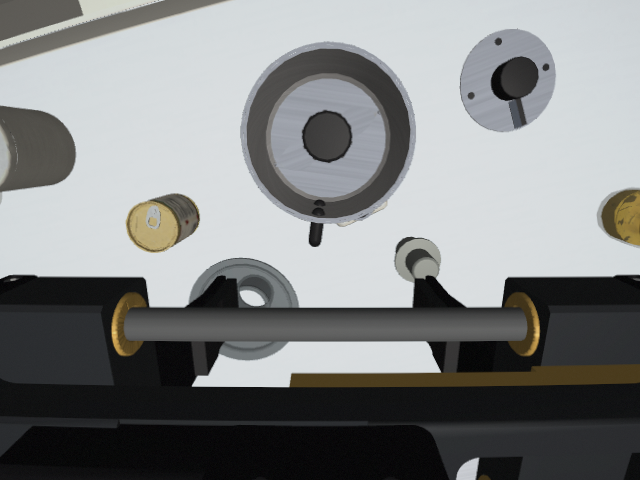

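The wrist view shows the knife hub in the bowl at (327,136); the fit gives top z 0.1284, level and centred. Now the lid, at (245,308), turning so the jaws close along its middle-to-tube line.

>>> servo_tool([
  [-0.036,-0.009,0.01],
  [-0.072,-0.017,0.02],
  [-0.108,-0.026,0.03],
  [-0.144,-0.035,0.04],
  [-0.18,-0.043,0.05],
], spin=[-6,-12,-18,-24,-30], grip=[0.1,0.1,0.1,0.1,0.1])

```text
time_s: 22.9
tcp_pos: [0.3742, 0.3148, 0.2539]
ee_rot: [[0.954, 0.3, -0.001], [0.3, -0.954, -0.002], [-0.002, 0.001, -1.0]]
wrist_force: [0.3, 1.4, -1.0]
gripper_width: 0.902
gripper_force: 0.0
```

>>> servo_tool([
  [0,0,0],
  [0,0,0],
  [0,0,0],
  [0,0,0],
  [0,0,0],
], spin=[-6,-12,-18,-25,-25], grip=[0.1,0.1,0.1,0.1,0.1])

```text
time_s: 23.32
tcp_pos: [0.3754, 0.3145, 0.2543]
ee_rot: [[0.739, 0.673, -0.002], [0.673, -0.739, -0.002], [-0.003, 0.001, -1.0]]
wrist_force: [-0.4, -0.0, -0.6]
gripper_width: 0.898
gripper_force: 0.0
```

Run:
```python
from h import *
s=sense();print(s['tcp_pos'],np.round(s['ee_rot'],3).tolist(),np.round(s['joints'],1))
c=cap('wrist','w7.png');P=cloud(c)
print([(np.round(d['point'],4),d['conf']) for d in tip_of('lid','wrist')])
for r,z in((.073,.012),):print('plate',edgefit(c,(.434,.369),r,z,.01))
for r in(.025,.021):print('tube',edgefit(c,(.4545,.347),r,.056,.01))
d=np.hypot(P[...,0]-.4545,P[...,1]-.347);m=(d<.035)&(abs(P[...,2]-.056)<.005);print(circ(P[m]),P[m].mean(0),m.sum())
```

```text
[0.37539878 0.31454111 0.25434679] [[0.739, 0.673, -0.002], [0.673, -0.739, -0.002], [-0.003, 0.001, -1.0]] [ 59.    8.5 -17.2  -0.  -64.4  73.3]
[]
plate [4.318000e-01 3.702000e-01 4.944866e+02]
tube [  0.4544   0.3495 143.2124]
tube [  0.4554   0.348  136.3489]
[4.549e-01 3.483e-01 2.320e-02 9.670e+02] [0.45533865 0.34879192 0.05510823] 1057
```

View pics/w7.png

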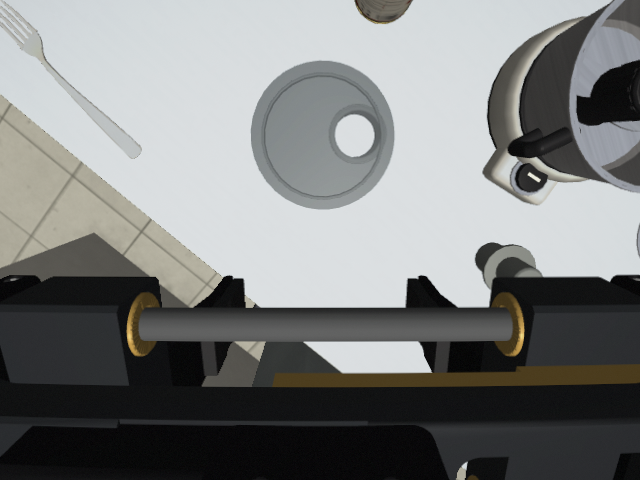

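The wrist view shows the lid plate centred at (322,135) and its tube mouth at (354,136). The middle-to-tube distance measures 31.8 mm against the 32 given. Descending on the tube.

>>> servo_tool([
  [0.028,0.01,0],
  [0.056,0.02,0],
  [0.0815,0.0285,0.01],
  [0.0815,0.0285,0.04],
  [0.0815,0.0285,0.07],
], spin=[0,0,0,0,0], grip=[0.1,0.1,0.1,0.1,0.1])

```text
time_s: 23.83
tcp_pos: [0.4568, 0.3492, 0.1847]
ee_rot: [[0.744, 0.669, 0.001], [0.669, -0.744, 0.002], [0.002, -0.0, -1.0]]
wrist_force: [-0.4, 0.1, -1.5]
gripper_width: 0.901
gripper_force: 0.0
```

>>> servo_tool([
  [0,0,0.025],
  [0,0,0.035],
  [0,0,0.035],
  [0,0,0.035],
  [0,0,0.035],
], spin=[0,0,0,0,0], grip=[0.1,0.1,0.1,0.1,0.1])

```text
time_s: 24.25
tcp_pos: [0.4558, 0.3494, 0.1524]
ee_rot: [[0.741, 0.672, 0.003], [0.672, -0.741, 0.002], [0.003, -0.0, -1.0]]
wrist_force: [0.4, 0.7, -0.1]
gripper_width: 0.902
gripper_force: 0.0
```

```bash
python3 -c "
from h import *
s=sense();print(s['tcp_pos'],s['gripper_width']);to((.4549,.3483,.047))"
```

```text
[0.45576439 0.3494125  0.15235933] 0.9018622446327893
slide [-0.0017  0.0002  0.1054]
```

>>> servo_tool([
  [-0.001,0,0.025],
  [-0.001,0,0.05],
  [-0.001,0,0.075],
  [-0.001,0,0.098],
  [-0.001,0,0.105],
], spin=[0,0,0,0,0], grip=[0.1,0.1,0.1,0.1,0.1])

```text
time_s: 24.67
tcp_pos: [0.4535, 0.3473, 0.0442]
ee_rot: [[0.741, 0.672, -0.002], [0.672, -0.741, -0.002], [-0.002, 0.0, -1.0]]
wrist_force: [-0.3, -0.9, 0.8]
gripper_width: 0.899
gripper_force: 0.0
```

>>> servo_tool([
  [0,0,0],
  [0,0,0],
  [0,0,0],
  [0,0,0],
  [0,0,0],
], spin=[0,0,0,0,0], grip=[1,1,1,1,1])

```text
time_s: 25.08
tcp_pos: [0.4546, 0.3486, 0.0471]
ee_rot: [[0.74, 0.672, 0.002], [0.672, -0.74, 0.002], [0.003, -0.0, -1.0]]
wrist_force: [0.4, 0.1, 0.5]
gripper_width: 0.609
gripper_force: 0.0
```

>>> servo_tool([
  [0,0,0],
  [0,0,0],
  [0,0,-0.01],
  [0,0,-0.025],
  [0,0,-0.05],
], spin=[0,0,0,0,0], grip=[1,1,1,1,1])

```text
time_s: 25.5
tcp_pos: [0.4525, 0.3462, 0.0938]
ee_rot: [[0.741, 0.671, -0.005], [0.671, -0.741, -0.005], [-0.007, 0.0, -1.0]]
wrist_force: [-0.0, 0.8, -1.2]
gripper_width: 0.555
gripper_force: 30.0
```

>>> servo_tool([
  [0,0,-0.03],
  [0,0,-0.065],
  [0,0,-0.1],
  [0,0,-0.13],
  [0,0,-0.15],
], spin=[0,0,0,0,0], grip=[1,1,1,1,1])

```text
time_s: 25.92
tcp_pos: [0.4545, 0.3482, 0.2495]
ee_rot: [[0.74, 0.672, 0.003], [0.672, -0.74, 0.003], [0.005, -0.0, -1.0]]
wrist_force: [0.7, 0.4, -0.8]
gripper_width: 0.554
gripper_force: 30.0
```

>>> servo_tool([
  [0,0,0],
  [0,0,0],
  [0,0,0],
  [0,0,0],
  [0,0,0],
], spin=[0,0,0,0,0], grip=[1,1,1,1,1])

```text
time_s: 26.33
tcp_pos: [0.4535, 0.3472, 0.2436]
ee_rot: [[0.74, 0.672, -0.003], [0.672, -0.74, -0.003], [-0.004, 0.0, -1.0]]
wrist_force: [-0.3, 0.5, -2.0]
gripper_width: 0.558
gripper_force: 30.0
```

Run:
```python
from h import *
s=sense();p=s['tcp_pos'];R=np.array(s['ee_rot']);print(p,s['gripper_width'],R.round(4).tolist())
c=cap('wrist');P=cloud(c);o=p+R@[0,-.0318,0];print('exp centre',o)
z=p[2]-.047
print(edgefit(c,o[:2],.073,z+.012,.008));plane(P,list(o[:2]),.0,.072,z+.012,.01)
```

```text
[0.45349421 0.34722782 0.24364735] 0.5576553124269891 [[0.7405, 0.6721, -0.0025], [0.6721, -0.7405, -0.0029], [-0.0038, 0.0004, -1.0]]
exp centre [0.4321223  0.37077524 0.24363335]
[4.303000e-01 3.695000e-01 6.041623e+02]
plane z 0.2086 tilt deg [-0.39 -0.58] n 28305
```

The lid is held level, and its centre relative to the tool matches the measurement. I'll carry it over the bowl.

>>> servo_tool([
  [0.002,0.012,0],
  [0.005,0.035,0],
  [0.01,0.065,0],
  [0.014,0.095,0],
  [0.018,0.125,0],
], spin=[0,0,0,0,0], grip=[1,1,1,1,1])

```text
time_s: 26.8
tcp_pos: [0.5526, 0.2662, 0.245]
ee_rot: [[0.74, 0.673, -0.001], [0.673, -0.74, -0.001], [-0.001, 0.0, -1.0]]
wrist_force: [0.5, 1.0, -2.3]
gripper_width: 0.557
gripper_force: 30.0
```

>>> servo_tool([
  [0.005,0.03,0],
  [0.01,0.06,0],
  [0.014,0.09,0],
  [0.017,0.11,0],
  [0.0175,0.116,0],
], spin=[0,0,0,0,0], grip=[1,1,1,1,1])

```text
time_s: 27.22
tcp_pos: [0.6447, 0.1902, 0.244]
ee_rot: [[0.743, 0.669, -0.001], [0.669, -0.743, -0.001], [-0.002, 0.0, -1.0]]
wrist_force: [0.1, 0.2, -1.4]
gripper_width: 0.554
gripper_force: 30.0
```

>>> servo_tool([
  [0,0,0],
  [0,0,0],
  [0,0,0],
  [0,0,0],
  [0,0,0],
], spin=[0,0,0,0,0], grip=[1,1,1,1,1])

```text
time_s: 27.63
tcp_pos: [0.6417, 0.1942, 0.2459]
ee_rot: [[0.739, 0.673, 0.0], [0.673, -0.739, 0.0], [0.0, 0.0, -1.0]]
wrist_force: [-0.3, -0.7, -1.4]
gripper_width: 0.558
gripper_force: 30.0
```

Run:
```python
from h import *
s=sense();p=s['tcp_pos'];R=np.array(s['ee_rot']);print(p,R.round(4).tolist())
to((.6417,.1926,.19))
c=cap('wrist');P=cloud(c);o=p+R@[-.0022,-.032,0];print('exp centre',o)
z=p[2]-.047
print(edgefit(c,o[:2],.073,z+.012,.008));plane(P,list(o[:2]),.0,.072,z+.012,.01)
```

```text
[0.6417096  0.19420111 0.24594192] [[0.7393, 0.6734, 0.0003], [0.6734, -0.7393, 0.0003], [0.0004, 0.0, -1.0]]
slide [-0.0011  0.0012  0.0559]
exp centre [0.61853555 0.21637775 0.24594064]
[6.187000e-01 2.166000e-01 6.453779e+02]
plane z 0.2109 tilt deg [-0.21 -0.39] n 27257
```

>>> servo_tool([
  [-0.001,0.001,0.008],
  [-0.001,0.001,0.02],
  [-0.001,0.001,0.032],
  [-0.001,0.001,0.042],
  [-0.001,0.001,0.045],
], spin=[0,0,0,0,0], grip=[1,1,1,1,1])

```text
time_s: 28.1
tcp_pos: [0.641, 0.1916, 0.1979]
ee_rot: [[0.74, 0.672, -0.004], [0.672, -0.74, -0.001], [-0.004, -0.002, -1.0]]
wrist_force: [-0.4, 0.2, -1.8]
gripper_width: 0.553
gripper_force: 30.0
```

>>> servo_tool([
  [0,0,0.004],
  [0,0,0.008],
  [0,0,0.012],
  [0,0,0.016],
  [0,0,0.018],
], spin=[0,0,0,0,0], grip=[1,1,1,1,1])

```text
time_s: 28.52
tcp_pos: [0.6422, 0.1918, 0.1821]
ee_rot: [[0.74, 0.672, -0.0], [0.672, -0.74, -0.0], [-0.0, -0.0, -1.0]]
wrist_force: [-0.4, 0.7, -1.4]
gripper_width: 0.555
gripper_force: 30.0
```

>>> servo_tool([
  [0,0,0.002],
  [0,0,0.004],
  [0,0,0.005],
  [0,0,0.005],
  [0,0,0.005],
], spin=[0,0,0,0,0], grip=[1,1,1,1,1])

```text
time_s: 28.93
tcp_pos: [0.6424, 0.1919, 0.1777]
ee_rot: [[0.74, 0.672, 0.0], [0.672, -0.74, 0.0], [0.0, 0.0, -1.0]]
wrist_force: [0.9, 0.4, -1.2]
gripper_width: 0.558
gripper_force: 30.0
```

>>> servo_tool([
  [0,0,0.001],
  [0,0,0.002],
  [0,0,0.002],
  [0,0,0.002],
  [0,0,0.002],
], spin=[0,0,0,0,0], grip=[1,1,1,1,1])

```text
time_s: 29.35
tcp_pos: [0.6423, 0.1918, 0.1756]
ee_rot: [[0.74, 0.672, 0.0], [0.672, -0.74, -0.0], [0.0, 0.0, -1.0]]
wrist_force: [0.4, -0.9, -2.4]
gripper_width: 0.556
gripper_force: 30.0
```

>>> servo_tool([
  [0,0,0.001],
  [0,0,0.001],
  [0,0,0.001],
  [0,0,0.001],
  [0,0,0.001],
], spin=[0,0,0,0,0], grip=[1,1,1,1,1])

```text
time_s: 29.77
tcp_pos: [0.6425, 0.1919, 0.1749]
ee_rot: [[0.74, 0.672, 0.001], [0.672, -0.74, 0.0], [0.001, 0.0, -1.0]]
wrist_force: [-0.2, -0.3, -0.7]
gripper_width: 0.555
gripper_force: 30.0
```

>>> servo_tool([
  [0,0,0.001],
  [0,0,0.001],
  [0,0,0.001],
  [0,0,0.001],
  [0,0,0.001],
], spin=[0,0,0,0,0], grip=[1,1,1,1,1])

```text
time_s: 30.18
tcp_pos: [0.6425, 0.1919, 0.1748]
ee_rot: [[0.74, 0.672, 0.001], [0.672, -0.74, 0.0], [0.001, 0.001, -1.0]]
wrist_force: [-2.2, 0.8, 5.5]
gripper_width: 0.552
gripper_force: 30.0
```

Contact at home height. I'll release and check.

>>> servo_tool([
  [0,0,0],
  [0,0,0],
  [0,0,0],
  [0,0,0],
  [0,0,0],
], spin=[0,0,0,0,0], grip=[0.2,0.2,0.2,0.2,0.2])

```text
time_s: 30.6
tcp_pos: [0.6422, 0.1918, 0.173]
ee_rot: [[0.74, 0.672, -0.001], [0.672, -0.74, -0.0], [-0.001, -0.0, -1.0]]
wrist_force: [0.6, 0.4, -0.4]
gripper_width: 0.779
gripper_force: 0.0
```

>>> servo_tool([
  [0,0,-0.01],
  [0,0,-0.035],
  [0,0,-0.07],
  [0,0,-0.1],
  [0,0,-0.13],
], spin=[0,0,0,0,0], grip=[0.2,0.2,0.2,0.2,0.2])

```text
time_s: 31.02
tcp_pos: [0.6423, 0.1917, 0.3061]
ee_rot: [[0.74, 0.672, 0.001], [0.672, -0.74, 0.0], [0.001, 0.001, -1.0]]
wrist_force: [-0.6, 0.5, 0.2]
gripper_width: 0.798
gripper_force: 0.0
```

>>> servo_tool([
  [-0.03,0,-0.015],
  [-0.06,-0.01,-0.03],
  [-0.09,-0.02,-0.05],
  [-0.09,-0.02,-0.05],
  [-0.09,-0.02,-0.05],
], spin=[0,0,0,0,0], grip=[0.4,0.4,0.4,0.4,0.4])

```text
time_s: 31.43
tcp_pos: [0.5617, 0.1457, 0.3572]
ee_rot: [[0.74, 0.672, 0.006], [0.672, -0.74, 0.003], [0.006, 0.002, -1.0]]
wrist_force: [0.5, 0.4, -1.0]
gripper_width: 0.612
gripper_force: 0.0
```

>>> servo_tool([
  [0,0,0],
  [0,0,0],
  [0,0,0],
  [0,0,0],
  [0,0,0],
], spin=[0,0,0,0,0], grip=[0.4,0.4,0.4,0.4,0.4])

```text
time_s: 31.85
tcp_pos: [0.5626, 0.1464, 0.3524]
ee_rot: [[0.74, 0.672, -0.002], [0.672, -0.74, -0.001], [-0.002, -0.0, -1.0]]
wrist_force: [-0.1, -0.9, -0.1]
gripper_width: 0.602
gripper_force: 0.0
```

Run:
```python
from h import *
s=sense();print(s['tcp_pos'],np.round(s['ee_rot'],3).tolist())
c=cap('wrist','w8.png');P=cloud(c);o=[.619,.2145]
print('plate',edgefit(c,o,.073,.14));plane(P,o,0,.072,.14,.008)
t=(.642,.192)
print('tube',edgefit(c,t,.025,.184),edgefit(c,t,.021,.184))
d=np.hypot(P[...,0]-t[0],P[...,1]-t[1]);m=(d<.035)&(abs(P[...,2]-.184)<.004);print(circ(P[m]),P[m].mean(0),m.sum())
to((.405,.09,.26))
```

```text
[0.56256634 0.1463704  0.35244691] [[0.74, 0.672, -0.002], [0.672, -0.74, -0.001], [-0.002, -0.0, -1.0]]
plate [6.192000e-01 2.144000e-01 5.378366e+02]
plane z 0.1395 tilt deg [-0.01 -0.02] n 16373
tube [  0.6476   0.1852 110.9285] [  0.6428   0.1923 164.4044]
[6.425e-01 1.924e-01 2.320e-02 1.211e+03] [0.6429899  0.19293119 0.18315717] 1316
slide [-0.1544 -0.0641  0.0929]
```

View pics/w8.png

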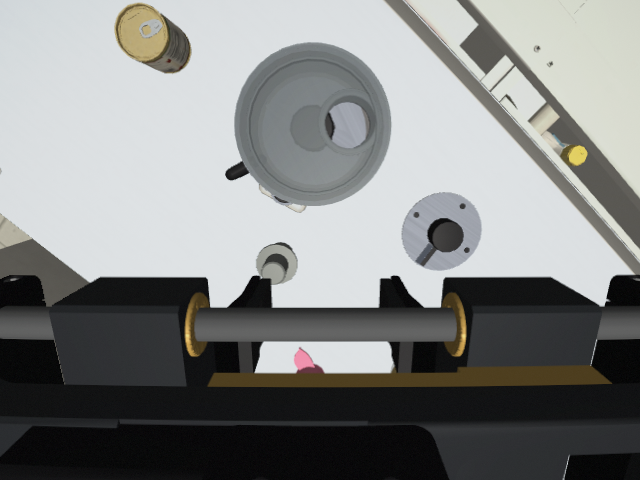

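The wrist view shows the lid home on the bowl: plate centred at (313,124), tube mouth at (349,125), plane z 0.1395 and level. The tube axis is (0.6426,0.1923). Now the pusher, at (276,262).

>>> servo_tool([
  [-0.03,-0.013,0.018],
  [-0.06,-0.026,0.036],
  [-0.09,-0.039,0.054],
  [-0.12,-0.052,0.072],
  [-0.154,-0.064,0.093],
], spin=[0,0,0,0,0], grip=[0.4,0.4,0.4,0.4,0.4])

```text
time_s: 32.32
tcp_pos: [0.4045, 0.0899, 0.26]
ee_rot: [[0.74, 0.672, 0.001], [0.672, -0.74, 0.0], [0.001, 0.001, -1.0]]
wrist_force: [0.2, 0.7, 0.6]
gripper_width: 0.602
gripper_force: 0.0
```

>>> servo_tool([
  [0,0,0],
  [0,0,0],
  [0,0,0],
  [0,0,0],
  [0,0,0],
], spin=[0,0,0,0,0], grip=[0.4,0.4,0.4,0.4,0.4])

```text
time_s: 32.73
tcp_pos: [0.4068, 0.091, 0.2616]
ee_rot: [[0.74, 0.672, 0.002], [0.672, -0.74, 0.001], [0.002, 0.0, -1.0]]
wrist_force: [0.5, 0.5, -0.5]
gripper_width: 0.603
gripper_force: 0.0
```

Run:
```python
from h import *
s=sense();print(s['tcp_pos'],np.round(s['ee_rot'],3).tolist())
c=cap('wrist','w9.png');P=cloud(c);o=[.4655,.1437]
print([(np.round(d['point'],4),d['conf']) for d in tip_of('pusher','wrist')])
print('knob',edgefit(c,o,.015,.084),'flange',edgefit(c,o,.027,.049))
d=np.hypot(P[...,0]-o[0],P[...,1]-o[1])
for z,r in((.084,.025),(.049,.035)):
    m=(d<r)&(abs(P[...,2]-z)<.005);print(P[m].mean(0),cv2.minEnclosingCircle(P[m][:,:2].astype(np.float32)),m.sum())
to((*o,.078))
```

```text
[0.40684765 0.09104897 0.2615641 ] [[0.74, 0.672, 0.002], [0.672, -0.74, 0.001], [0.002, 0.0, -1.0]]
[(array([ 0.4632,  0.1444, -0.0061]), 0.57)]
knob [  0.4643   0.1426 138.2711] flange [4.644000e-01 1.426000e-01 2.042144e+02]
[0.46480866 0.1427132  0.08310765] ((0.4647825360298157, 0.14263826608657837), 0.015040225349366665) 1001
[0.46434718 0.14223146 0.04851296] ((0.4647747278213501, 0.14243492484092712), 0.027027396485209465) 1616
slide [0.0792 0.0005 0.1832]
```

The pusher axis is (0.4645,0.1426) and the knob top z 0.083, as it should be; grasping it.

>>> servo_tool([
  [0.026,0,0],
  [0.052,0,0],
  [0.077,0.0005,0.01],
  [0.077,0.0005,0.04],
  [0.077,0.0005,0.07],
], spin=[0,0,0,0,0], grip=[0.4,0.4,0.4,0.4,0.4])

```text
time_s: 33.25
tcp_pos: [0.4649, 0.1433, 0.1905]
ee_rot: [[0.74, 0.672, 0.003], [0.672, -0.74, 0.002], [0.004, 0.001, -1.0]]
wrist_force: [-0.8, 0.1, -0.6]
gripper_width: 0.602
gripper_force: 0.0
```

>>> servo_tool([
  [0,0,0.005],
  [0,0,0.01],
  [0,0,0.01],
  [0,0,0.01],
  [0,0,0.01],
], spin=[0,0,0,0,0], grip=[0.4,0.4,0.4,0.4,0.4])

```text
time_s: 33.67
tcp_pos: [0.4636, 0.142, 0.1824]
ee_rot: [[0.74, 0.672, 0.003], [0.672, -0.74, 0.002], [0.004, 0.001, -1.0]]
wrist_force: [-0.9, -0.1, 0.9]
gripper_width: 0.598
gripper_force: 0.0
```

```bash
python3 -c "
from h import *
s=sense();print(s['tcp_pos'],s['gripper_width']);to((.4645,.1426,.079))"
```

```text
[0.46357936 0.14195886 0.18240681] 0.5978447876638964
slide [7.000e-04 1.000e-04 1.034e-01]
```

>>> servo_tool([
  [0,0,0.025],
  [0,0,0.05],
  [0,0,0.075],
  [0,0,0.095],
  [0,0,0.102],
], spin=[0,0,0,0,0], grip=[0.4,0.4,0.4,0.4,0.4])

```text
time_s: 34.08
tcp_pos: [0.4618, 0.141, 0.0773]
ee_rot: [[0.741, 0.672, -0.002], [0.672, -0.741, -0.001], [-0.002, -0.001, -1.0]]
wrist_force: [0.4, 0.4, -0.2]
gripper_width: 0.602
gripper_force: 0.0
```

>>> servo_tool([
  [0,0,0],
  [0,0,0],
  [0,0,0],
  [0,0,0],
  [0,0,0],
], spin=[0,0,0,0,0], grip=[1,1,1,1,1])

```text
time_s: 34.5
tcp_pos: [0.4634, 0.142, 0.0799]
ee_rot: [[0.74, 0.672, 0.003], [0.672, -0.74, 0.002], [0.003, 0.001, -1.0]]
wrist_force: [-1.4, 0.8, 2.5]
gripper_width: 0.334
gripper_force: 30.0
```

>>> servo_tool([
  [0,0,0],
  [0,0,0],
  [0,0,-0.01],
  [0,0,-0.025],
  [0,0,-0.05],
], spin=[0,0,0,0,0], grip=[1,1,1,1,1])

```text
time_s: 34.92
tcp_pos: [0.4608, 0.1404, 0.1271]
ee_rot: [[0.741, 0.672, -0.005], [0.672, -0.741, -0.003], [-0.006, -0.001, -1.0]]
wrist_force: [-0.6, 0.1, -0.8]
gripper_width: 0.336
gripper_force: 30.0
```

>>> servo_tool([
  [0,0,-0.03],
  [0,0,-0.07],
  [0,0,-0.11],
  [0,0,-0.145],
  [0,0,-0.17],
], spin=[0,0,0,0,0], grip=[1,1,1,1,1])

```text
time_s: 35.33
tcp_pos: [0.4629, 0.1415, 0.3024]
ee_rot: [[0.74, 0.672, 0.004], [0.672, -0.74, 0.002], [0.005, 0.001, -1.0]]
wrist_force: [0.7, 0.5, -0.2]
gripper_width: 0.34
gripper_force: 30.0
```

```bash
python3 -c "
from h import *
s=sense();print(s['tcp_pos'],s['gripper_width'],np.round(s['ee_rot'],3).tolist());to((.6426,.1923,.3))"
```

```text
[0.46291757 0.14151274 0.30237763] 0.33965571974191366 [[0.74, 0.672, 0.004], [0.672, -0.74, 0.002], [0.005, 0.001, -1.0]]
slide [0.1671 0.0832 0.0033]
```

>>> servo_tool([
  [0.015,0.008,0],
  [0.045,0.023,0],
  [0.08,0.04,0],
  [0.115,0.058,0],
  [0.145,0.073,0],
], spin=[0,0,0,0,0], grip=[1,1,1,1,1])

```text
time_s: 35.75
tcp_pos: [0.6206, 0.1852, 0.298]
ee_rot: [[0.74, 0.672, -0.001], [0.672, -0.74, 0.0], [-0.0, -0.0, -1.0]]
wrist_force: [0.9, 0.7, -0.4]
gripper_width: 0.341
gripper_force: 30.0
```

>>> servo_tool([
  [0.012,0.006,0],
  [0.0195,0.01,0],
  [0.0195,0.01,0],
  [0.0195,0.01,0],
  [0.0195,0.01,0],
], spin=[0,0,0,0,0], grip=[1,1,1,1,1])

```text
time_s: 36.17
tcp_pos: [0.6391, 0.1903, 0.2991]
ee_rot: [[0.74, 0.672, -0.0], [0.672, -0.74, 0.0], [-0.0, -0.0, -1.0]]
wrist_force: [-0.4, -0.2, -0.7]
gripper_width: 0.336
gripper_force: 30.0
```

>>> servo_tool([
  [0,0,0],
  [0,0,0],
  [0,0,0],
  [0,0,0],
  [0,0,0],
], spin=[0,0,0,0,0], grip=[1,1,1,1,1])

```text
time_s: 36.58
tcp_pos: [0.6399, 0.1905, 0.2989]
ee_rot: [[0.74, 0.672, 0.0], [0.672, -0.74, 0.0], [0.0, 0.0, -1.0]]
wrist_force: [0.1, 0.1, -0.6]
gripper_width: 0.338
gripper_force: 30.0
```

Run:
```python
from h import *
s=sense();print(s['tcp_pos'],np.round(s['ee_rot'],3).tolist());to((.6415,.1913,.3))
c=cap('wrist','w10.png');P=cloud(c);p=s['tcp_pos'];z=p[2]-.079
print('flange',edgefit(c,p[:2],.027,z+.049))
print('tube',edgefit(c,(.6426,.1923),.021,.184),edgefit(c,(.6426,.1923),.025,.184))
```

```text
[0.63990065 0.19054828 0.29889072] [[0.74, 0.672, 0.0], [0.672, -0.74, 0.0], [0.0, 0.0, -1.0]]
slide [ 0.0017  0.0005 -0.0011]
flange [6.408000e-01 1.915000e-01 2.979085e+02]
tube [  0.649    0.1949 157.5753] [  0.6431   0.1944 150.2155]
```

View pics/w10.png

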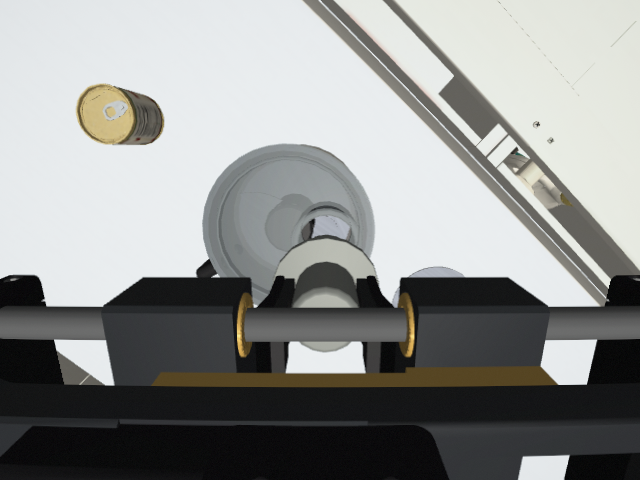

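The view shows the pusher held upright at (326,270) with the tube mouth just behind it at (328,225). The flange fit confirms the grasp offset, so I'll shift 1.8 mm and lower.

>>> servo_tool([
  [0.0018,0.0005,0.002],
  [0.0018,0.0005,0.01],
  [0.0018,0.0005,0.018],
  [0.0018,0.0005,0.025],
  [0.0018,0.0005,0.03],
], spin=[0,0,0,0,0], grip=[1,1,1,1,1])

```text
time_s: 37.05
tcp_pos: [0.6413, 0.1912, 0.2665]
ee_rot: [[0.74, 0.672, -0.003], [0.672, -0.74, -0.001], [-0.003, -0.001, -1.0]]
wrist_force: [-0.2, -0.0, 0.1]
gripper_width: 0.34
gripper_force: 30.0
```

>>> servo_tool([
  [0,0,0.004],
  [0,0,0.008],
  [0,0,0.012],
  [0,0,0.014],
  [0,0,0.014],
], spin=[0,0,0,0,0], grip=[1,1,1,1,1])

```text
time_s: 37.47
tcp_pos: [0.6416, 0.1914, 0.254]
ee_rot: [[0.74, 0.672, -0.001], [0.672, -0.74, -0.0], [-0.001, -0.0, -1.0]]
wrist_force: [0.5, 0.4, -0.3]
gripper_width: 0.339
gripper_force: 30.0
```

>>> servo_tool([
  [0,0,0.006],
  [0,0,0.013],
  [0,0,0.02],
  [0,0,0.027],
  [0,0,0.032],
], spin=[0,0,0,0,0], grip=[1,1,1,1,1])

```text
time_s: 37.88
tcp_pos: [0.6414, 0.1913, 0.2211]
ee_rot: [[0.74, 0.672, -0.002], [0.672, -0.74, -0.001], [-0.002, -0.001, -1.0]]
wrist_force: [0.3, -0.9, -1.7]
gripper_width: 0.334
gripper_force: 30.0
```

>>> servo_tool([
  [0,0,0.001],
  [0,0,0.002],
  [0,0,0.002],
  [0,0,0.002],
  [0,0,0.002],
], spin=[0,0,0,0,0], grip=[1,1,1,1,1])

```text
time_s: 38.3
tcp_pos: [0.642, 0.1915, 0.2209]
ee_rot: [[0.74, 0.672, 0.001], [0.672, -0.74, 0.0], [0.001, 0.0, -1.0]]
wrist_force: [-0.0, 0.4, -0.1]
gripper_width: 0.335
gripper_force: 30.0
```

>>> servo_tool([
  [0,0,0.001],
  [0,0,0.001],
  [0,0,0.001],
  [0,0,0.001],
  [0,0,0.001],
], spin=[0,0,0,0,0], grip=[1,1,1,1,1])

```text
time_s: 38.72
tcp_pos: [0.642, 0.1915, 0.22]
ee_rot: [[0.74, 0.672, 0.001], [0.672, -0.74, 0.0], [0.001, 0.0, -1.0]]
wrist_force: [0.0, -0.4, 0.7]
gripper_width: 0.337
gripper_force: 30.0
```

>>> servo_tool([
  [0,0,0.001],
  [0,0,0.001],
  [0,0,0.001],
  [0,0,0.001],
  [0,0,0.001],
], spin=[0,0,0,0,0], grip=[1,1,1,1,1])

```text
time_s: 39.13
tcp_pos: [0.6421, 0.1915, 0.2199]
ee_rot: [[0.74, 0.672, 0.002], [0.672, -0.74, 0.0], [0.002, 0.001, -1.0]]
wrist_force: [-1.5, 0.3, 5.6]
gripper_width: 0.335
gripper_force: 30.0
```

Contact at home height. I'll release, rise and check.

>>> servo_tool([
  [0,0,0],
  [0,0,0],
  [0,0,0],
  [0,0,0],
  [0,0,0],
], spin=[0,0,0,0,0], grip=[0.4,0.4,0.4,0.4,0.4])

```text
time_s: 39.55
tcp_pos: [0.6417, 0.1913, 0.218]
ee_rot: [[0.74, 0.672, -0.001], [0.672, -0.74, -0.0], [-0.001, -0.0, -1.0]]
wrist_force: [1.3, 0.2, -0.3]
gripper_width: 0.574
gripper_force: 0.0
```

>>> servo_tool([
  [0,0,-0.01],
  [0,0,-0.03],
  [0,0,-0.06],
  [0,0,-0.09],
  [0,0,-0.12],
], spin=[0,0,0,0,0], grip=[0.4,0.4,0.4,0.4,0.4])

```text
time_s: 39.97
tcp_pos: [0.6417, 0.1912, 0.3407]
ee_rot: [[0.74, 0.672, 0.0], [0.672, -0.74, -0.0], [0.0, 0.0, -1.0]]
wrist_force: [1.2, 0.5, 0.0]
gripper_width: 0.595
gripper_force: 0.0
```

>>> servo_tool([
  [-0.03,0,-0.01],
  [-0.06,0,-0.03],
  [-0.09,0,-0.05],
  [-0.12,0,-0.06],
  [-0.12,0,-0.06],
], spin=[0,0,0,0,0], grip=[0.4,0.4,0.4,0.4,0.4])

```text
time_s: 40.38
tcp_pos: [0.5507, 0.1078, 0.4049]
ee_rot: [[0.741, 0.671, 0.008], [0.671, -0.741, 0.002], [0.008, 0.004, -1.0]]
wrist_force: [-0.9, 0.5, 1.6]
gripper_width: 0.598
gripper_force: 0.0
```

>>> servo_tool([
  [0,0,0],
  [0,0,0],
  [0,0,0],
  [0,0,0],
  [0,0,0],
], spin=[0,0,0,0,0], grip=[0.4,0.4,0.4,0.4,0.4])

```text
time_s: 40.8
tcp_pos: [0.5534, 0.1113, 0.3974]
ee_rot: [[0.74, 0.672, -0.002], [0.672, -0.74, -0.001], [-0.002, -0.001, -1.0]]
wrist_force: [0.7, 0.0, -0.4]
gripper_width: 0.603
gripper_force: 0.0
```

Run:
```python
from h import *
s=sense();print(s['tcp_pos'],s['time_s'])
c=cap('wrist');P=cloud(c);o=[.619,.2145];t=[.6426,.1923]
d=np.hypot(P[...,0]-t[0],P[...,1]-t[1]);P2=P.copy();P2[d<.035]=np.nan
plane(P2,o,0,.072,.14,.008);plane(P,t,.016,.026,.189);plane(P,t,0,.013,.224)
c=cap('scene');a=cv2.resize(c['pixels'][90:240,230:390],None,fx=3,fy=3);b=cv2.resize(cap('wrist')['pixels'],(600,450))[:,100:420];cv2.imwrite('pics/fin.png',np.hstack([a,b]))
```

```text
[0.55341967 0.11127973 0.39736286] 40.8
plane z 0.1394 tilt deg [-0.04  0.01] n 12258
plane z 0.1886 tilt deg [-0.2 -0.1] n 1494
plane z 0.2233 tilt deg [-0.49 -0.39] n 875
```

View pics/fin.png

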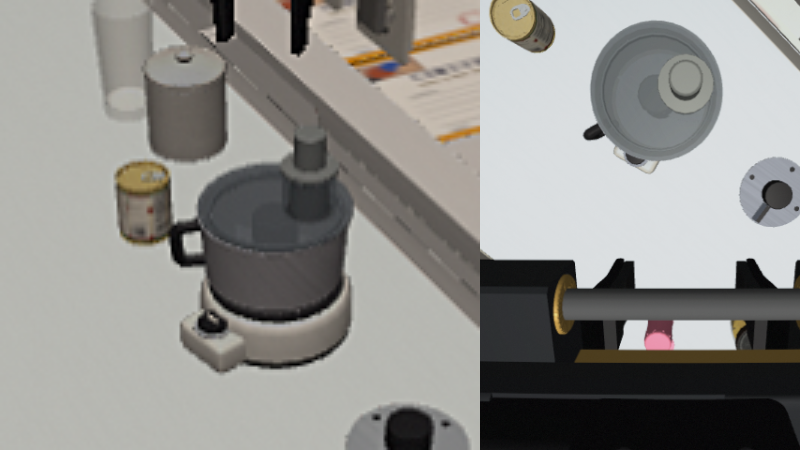

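The picture shows the whole stack in place: bowl on the base at (275,265), lid on its rim, pusher flange on the tube at (310,175), and the tin and disc where they were. The flange measures z 0.1886 against 0.189, level.

```bash
python3 -c "
from station import *
print(finish_job())"
```

```text
the job is handed in; nothing more can be done
None
```

The food processor is together on its base in the order asked: bowl, knife, lid, then pusher. Each part measured home and level, the slicing disc, jar and tin were not touched, and the job was handed in at about 41 s on the robot's clock.

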